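Load the sample box onto the laboratory shaker

ROBOT

A 6-joint arm with a two-finger parallel gripper is mounted at the origin on the work surface. World frame = base frame: x ahead of the robot, y to its left, z up, the work surface at z = 0. Lengths are in mm, angles in degrees, forces in N, time in s.
With the tool pointing down it reaches from about 350 to 850 mm from the base axis. Payload 8.1 kg.
Tool frame: the origin (TCP) lies at the centre of the arm's flange, where the gripper is bolted on; the fingertips stand 173 mm ahead of it and the grasp point (between the pads) lies 155 mm ahead of it; z points along the fingers, y is the line along which they close (so a half turn about z gives the same grasp; the last joint's range is limited). The gripper opens to 85 mm and grips with 20 to 120 N. Pads are 22 mm wide; open, the fingers measure 114 mm over their backs; the gripper's body (76 mm by 85 mm) begins 54 mm behind the grasp point. The pads swing forward as they close: fully open they stand 13 mm farther back than shut.
Start: joints at [65.065, 7.471, 85.268, -0, 87.261, -4.893], TCP at [205.605, 563.678, 404.692] pointing down, gripper open.
Joint ranges: [-169.43, 169.43], [-51.17, 129.36], [1.28, 143.12], [-76.62, 256.62], [0, 156.53], [-152.29, 152.29]. Speed limits (degrees/s): [136.94, 136.94, 159.86, 180, 180, 180].

INTERFACE

Orientations are given as [roll, pitch, yaw] about the fixed x, y, z axes, in that order (R = Rz(yaw) Ry(pitch) Rx(roll)).
In Python, from bench import * gives the robot as it stands.
- The arm moves only by the shell command python3 -m jog 'ROWS' [FORCE]. ROWS is text: rows parted by semicolons, each of 7 numbers parted by spaces: the shift along the tool's x, y, z scaled (see below), then the turn, a rotation vector about the tool's x, y, z scaled (see below), then the closure, from -1 (fully open) to 1 (shut). In form: tx ty tz wx wy wz hand; .... A call has 1 to 5 rows; each row shifts and turns the commanded pose from where the row before left it, along the tool's axes as they then stand; what a row does not reach is not made up. The controller multiplies each number of a shift by 0.1 m and each number of a turn by 60 degrees. A row lasts 1/8 s, in which the tool goes at most 62.5 mm and 10.7 degrees, less where a joint would pass 70% of its speed; a pose out of reach is approached as far as the arm can. A call with a number of a shift or a turn outside -1 to 1 is refused whole. A call with a gripper value outside its range is refused whole. The fingers move at their own pace and stop on an object; FORCE is the grip in N (left out, the last holds). Time passes only in rows, so rows that do not move let the fingers close. It gives the time, the measured TCP pose, the force, the opening and the grip force at its end, in the units of the state.
- sense(): the state, without advancing time (a new reading comes with each control period).
- snapshot(name): name is "scene" or "top" or "wrist"; returns a dict with "img" (480x640x3 uint8, red, green, blue), "fx", "fy", "cx", "cy" (pixels), "dist" ([k1, k2, p1, p2, k3] as OpenCV has them; the pictures are not rectified), "extrinsics" (4x4, takes a point from camera to world coordinates). Camera axes: x right, y down, z forward; pixel columns grow to the right and rows downward; lengths in mm; the calibration is good to about 2 mm. A picture is of the moment at which its call begins. There is no depth.
- hand_in(): hands the job in; it is judged then, once.
The state is a dict: "time": time; "joint_pos": joint angles; "qd": joint speeds; "joint_efforts": joint torques, N m; "tool_pos": TCP position; "tcp_rot": TCP orientation; "ft_force": force on the tool from outside, world axes, zero at the start; "wrist_torque": the same for the moment, N m; "finger_gap": finger opening in mm; "grip_force": force on a finger pad.
Only numpy, scipy, OpenCV 4.12 (cv2) and the standard library are available. Lean on these libraries where they do the work, as an engineer would, in place of code of your own. Each camera call takes 0.05 s, during which the arm holds its last target. There are 200 camera calls.

TASK

Get the shaker ready for a run: take each tall bottle out of the grey box on the shaker and stand it in the white spill tray, stand every short sample jar from the bench upright in the box instead, and put the lid on so that it sits flat on the rim all round. Then slide the closed box along the platform, under the hold-down lips, fully home against the end stop, and slide the clamp bar up until it touches the box. Leave the other glassware and bottles where they are.

Things in the scene. Friction and masses are not known exactly. Their poses are not given: they have to be found in the camera images.
- shaker: Fixed bench-top shaker: white housing, aluminium platform 244 x 400 mm, its surface 85 mm above the bench. Origin on the bench under the platform's centre; y runs along the platform towards the end stop (home); the -y end is the loading end; z up. A guide rod runs along each long edge at x = +-116 mm, top 23 mm above the platform.
- stop (a point): Middle of the end stop's face at platform height, y = +186 mm in the shaker's frame; axes as the shaker's. The stop is 150 mm wide, 45 mm high.
- guide_mouth (a point): Platform centre line at the mouth of the hold-down guides, y = 58 mm in the shaker's frame (128 mm before the stop); axes as the shaker's. Steel side walls with inner faces at x = +-96.5 mm, flared at the mouth, run from here to the stop; hold-down lips on them reach in to x = +-80 mm, undersides 72 mm above the platform. A lid cannot be put on under the lips.
- crate: Grey open plastic box, loose on the platform at the loading end, 176 (x) x 136 (y) x 64 mm high, walls and floor 3 mm, inside 170 x 130 mm. Origin: centre of its underside; z up; y points roughly to the end stop. Home: its +y wall on the stop, its centre 68 mm from the stop's face. Closed, its top plate is 68 mm high and passes under the lips. About 0.35 kg empty; slides easily.
- crate_rim (a point): Centre of the box's mouth, level with the rim (64 mm above its underside).
- lid: Lid of the box: grey plate 182 (x) x 142 (y) x 4 mm, tapered ribs below reach 8.7 mm down inside the walls (2 mm play; set down within 5 mm it centres itself). Origin: centre of the plate's underside; z up. Starts on the bench, resting on its ribs. Either way round fits. Seats only if all in the box is lower than 55 mm above the box's underside: short jars are, tall bottles are not. 0.16 kg.
- lid_handle (a point): Centre of the lid's handle, 28 mm above the plate's underside: a black bar 84 mm long along the lid's x axis, 14 mm wide (y), 12 mm high, top 34 mm above the plate's underside, posts at x = +-37 mm. The closed box can be slid by it.
- clamp (a joint): Travel of the clamp bar along the platform towards the end stop, m: 0 at the loading end, at most 0.235; about 0.22 when it touches the box at home. It slides with 3 N friction and stays where it is left.
- clamp_knob (a point): Centre of the clamp bar's black upright knob, at the middle of the bar: 24 mm across, 33 to 62 mm above the platform, this point 47 mm above it. The bar is 212 mm long across the platform, 26 mm wide, 8 to 30 mm above the platform, ends on the guide rods.
- clamp_face (a point): Middle of the clamp bar's face that meets the box, 14 mm from the knob's axis towards the end stop.
- tray: White spill tray fixed on the bench, 150 (x) x 240 (y) x 18 mm, walls and floor 4 mm. Origin: centre of its underside. Two amber bottles stand along its +x half; its -x half is free for the tall bottles.
- amber0: Amber bottle in the tray, 50 mm across, 110 mm high; origin centre of its base. Leave alone.
- amber1: Another amber bottle in the tray, the same size. Leave alone.
- beaker: Small glass beaker, 52 mm across, 70 mm high; origin centre of its base. Leave alone.
- flask: Conical glass flask, 66 mm across, 100 mm high; origin centre of its base. Leave alone.
- dropper: Small amber dropper bottle, 32 mm across, 84 mm high; origin centre of its base. Leave alone.
- spatula: Spatula 150 mm long lying on the bench. Leave alone.
- jar0: Short sample jar of plain white plastic with a white screw cap, 40 mm across, 48 mm high (cap 38 mm across, top 18 mm); origin centre of its base. Stands on the bench at the start; there are three or four of them.
- jar1: Short sample jar of plain white plastic with a white screw cap, 40 mm across, 48 mm high (cap 38 mm across, top 18 mm); origin centre of its base. Stands on the bench at the start; there are three or four of them.
- jar2: Short sample jar of plain white plastic with a white screw cap, 40 mm across, 48 mm high (cap 38 mm across, top 18 mm); origin centre of its base. Stands on the bench at the start; there are three or four of them.
- jar3: Short sample jar of plain white plastic with a white screw cap, 40 mm across, 48 mm high (cap 38 mm across, top 18 mm); origin centre of its base. Stands on the bench at the start; there are three or four of them.
- tall0: Tall bottle of the same white plastic and cap, 40 mm across, 88 mm high (cap 38 mm across, top 18 mm), about 0.11 kg; origin centre of its base. Starts standing in the box, 24 mm or more proud of the rim; there are one or two of them.
- tall1: Tall bottle of the same white plastic and cap, 40 mm across, 88 mm high (cap 38 mm across, top 18 mm), about 0.11 kg; origin centre of its base. Starts standing in the box, 24 mm or more proud of the rim; there are one or two of them.
Things that resemble listed ones, but are neither listed nor needed, are in the scene too. What is shaped like the jar1 but turquoise is not meant. What is shaped like the jar3 but red is not meant.

How it is judged:
By the outcome, as a careful person would: the job done as asked, in the order asked, and still so for the second after the job is handed in, with the robot touching nothing.
Of tall0, tall1 only 1 to 2 are there at a start; the rules pass over those that are not, and their reading is None.
Of jar0, jar1, jar2, jar3 only 3 to 4 are there at a start; the rules pass over those that are not, and their reading is None.
At some moment in a run one of lid, jar0, jar1, jar2, jar3 may be knocked a few centimetres aside while the robot is not near it.
It also fails if it takes over 200 s, if anything falls off the work surface, if the arm or the gripper's body presses on something with over 40 N, if the wrist force passes 120 N, or if a joint passes its speed limit or range.

## Working session

There is one attempt and no reset: what is moved stays moved. The work goes in short steps, Python scripts to look and compute and a shell command to move; the robot and the scene stay as the last step left them, time stands still between calls to the robot, and variables do not carry over. Pictures are saved under pics/ and viewed, at most 14 in all, crops included, and the job is handed in when it is done.

```bash
ls; mkdir -p pics; cat > h.py <<'E'
import numpy as np, cv2
from bench import *
def snap(n,f=None):
    s=snapshot(n)
    s['img']=np.ascontiguousarray(s['img'])
    if f: cv2.imwrite('pics/'+f,cv2.cvtColor(s['img'],cv2.COLOR_RGB2BGR))
    return s
def K(s): return np.array([[s['fx'],0,s['cx']],[0,s['fy'],s['cy']],[0,0,1.]])
def ray(s,u,v):
    p=cv2.undistortPoints(np.array([[[u,v]]],float),K(s),np.array(s['dist'],float))[0,0]
    E=np.array(s['extrinsics']);d=E[:3,:3]@np.array([p[0],p[1],1.]);return E[:3,3],d/np.linalg.norm(d)
def onz(s,u,v,z):
    o,d=ray(s,u,v);return o+d*(z-o[2])/d[2]
def proj(s,P):
    E=np.linalg.inv(np.array(s['extrinsics']));r,_=cv2.Rodrigues(E[:3,:3])
    return cv2.projectPoints(np.array(P,float).reshape(-1,1,3),r,E[:3,3],K(s),np.array(s['dist'],float))[0][:,0]
E
python3 - <<'E'
from h import *
import pickle
a=snap('top','top0.png');b=snap('scene','scene0.png');c=snap('wrist','wrist0.png')
for s in(a,b,c): print(np.round(s['extrinsics'],3).tolist(),s['fx'],s['dist'])
pickle.dump((a,b,c),open('s0.pkl','wb'))
print(sense())
E
```

```text
pics
[[-0.013, -0.998, 0.057, 472.185], [-1.0, 0.014, 0.014, -55.322], [-0.015, -0.057, -0.998, 1358.028], [0.0, 0.0, 0.0, 1.0]] 555.0056921513939 [-0.06293954  0.          0.          0.          0.        ]
[[0.812, 0.426, -0.398, 998.192], [0.583, -0.592, 0.556, -678.167], [0.001, -0.684, -0.729, 918.739], [0.0, 0.0, 0.0, 1.0]] 511.7737892229159 [-0.12483289  0.          0.          0.          0.        ]
[[0.343, 0.9, 0.268, 138.755], [0.939, -0.329, -0.099, 588.661], [-0.001, 0.286, -0.958, 373.643], [0.0, 0.0, 0.0, 1.0]] 416.3150011352258 [-0.09914427  0.          0.          0.          0.        ]
{'time': 0.15, 'joint_pos': array([ 6.50641244e+01,  7.50435753e+00,  8.53150791e+01,  1.76469816e-03,
        8.72622072e+01, -4.89486546e+00]), 'qd': array([-0.03525298, -0.13590133, -0.13663808, -0.01714229,  0.00014894,
        0.00759737]), 'joint_efforts': array([-1.78979949e-04, -5.70066154e+01, -5.01159847e+01, -3.88185308e-04,
        9.78115364e-03, -3.44646560e-05]), 'tool_pos': array([205.5315333 , 563.50982978, 403.89242573]), 'tcp_rot': array([-1.79918804e+02, -8.72260368e-03,  1.59958898e+02]), 'ft_force': array([-0.6106364,  0.0360999,  0.0645398]), 'wrist_torque': array([-0.00848924,  0.06141808,  0.02067065]), 'grip_force': 0.0, 'finger_gap': 85.30249206507466}
```

View pics/top0.png

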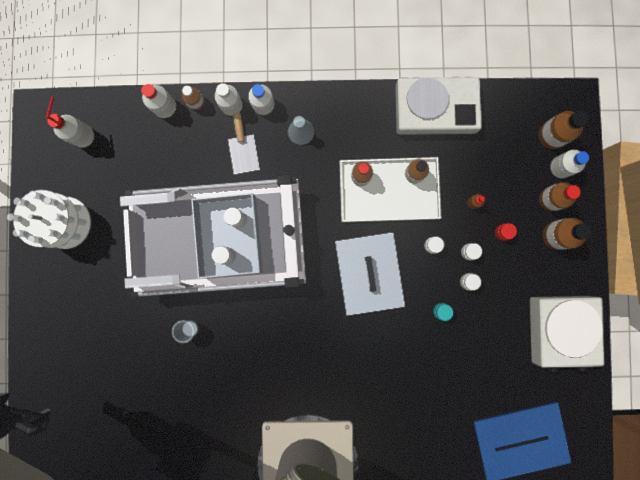

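View pics/scene0.png

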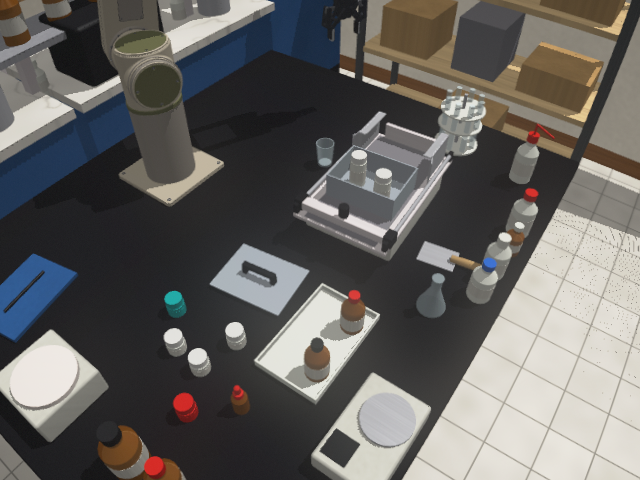

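The top view shows the box at (226,236) with two white tall caps at (233,217) and (221,255). The lid is at (370,273), and its handle is at (371,274). The white jars are at (434,244), (472,251) and (470,282). The tray is at (390,190), the clamp knob at (289,230), and the end stop is at the left, towards +y. The turquoise (443,312) and red (507,232) jars and the blue plate are decoys.

```bash
cat > m0.py <<'E'
from h import *
import pickle
a,b,c=pickle.load(open('s0.pkl','rb'))
def blobs(s,roi,f,z,amin=30):
    x0,y0,x1,y1=roi;im=s['img'][y0:y1,x0:x1];m=f(im.astype(int),cv2.cvtColor(im,cv2.COLOR_RGB2HSV).astype(int)).astype(np.uint8)
    n,l,st,ce=cv2.connectedComponentsWithStats(m)
    for i in range(1,n):
        if st[i,4]>=amin:
            u,v=ce[i]+[x0,y0];r=cv2.minAreaRect(cv2.findContours((l==i).astype(np.uint8),0,2)[0][0])
            bx=cv2.boxPoints(r)+[x0,y0]
            print(roi,'area',st[i,4],'px',np.round([u,v],1),'bbox',(st[i,:4]+[x0,y0,0,0]).tolist(),'P',np.round(onz(s,u,v,z)[:2],1),'rect',[np.round(onz(s,*p,z)[:2],0).tolist() for p in bx])
if __name__=='__main__':
    print('tall');blobs(a,(205,200,250,270),lambda i,h:i.min(2)>215,176)
    print('jar');blobs(a,(420,230,490,296),lambda i,h:i.min(2)>190,48)
    print('lid');blobs(a,(325,225,415,322),lambda i,h:i.min(2)>110,12.7,500)
    print('handle');blobs(a,(350,240,390,305),lambda i,h:i.max(2)<75,42)
    print('knob');blobs(a,(282,215,298,245),lambda i,h:i.max(2)<70,147)
    print('tray');blobs(a,(330,145,450,230),lambda i,h:i.min(2)>120,18,500)
    big=lambda s,r,k:cv2.resize(s['img'][r[1]:r[3],r[0]:r[2]],None,fx=k,fy=k,interpolation=2)[:,:,::-1]
    cv2.imwrite('pics/cropA.png',big(a,(110,170,310,305),4))
    P={n:onz(a,u,v,z) for n,u,v,z in[('h',371,274,42)]}
E
python3 m0.py
```

```text
tall
(205, 200, 250, 270) area 225 px [231.4 215.8] bbox [223, 208, 18, 17] P [591.2 151. ] rect [[591.0, 176.0], [616.0, 151.0], [590.0, 126.0], [566.0, 151.0]]
(205, 200, 250, 270) area 221 px [219.9 254.6] bbox [212, 247, 17, 17] P [508.2 176.1] rect [[525.0, 193.0], [524.0, 159.0], [490.0, 159.0], [490.0, 193.0]]
jar
(420, 230, 490, 296) area 187 px [435.1 244.1] bbox [428, 237, 15, 15] P [ 529.8 -308.3] rect [[547.0, -292.0], [546.0, -325.0], [513.0, -324.0], [514.0, -291.0]]
(420, 230, 490, 296) area 188 px [473.5 250.9] bbox [466, 244, 16, 15] P [ 512.4 -399.1] rect [[529.0, -382.0], [528.0, -417.0], [495.0, -416.0], [496.0, -381.0]]
(420, 230, 490, 296) area 181 px [472.6 281.7] bbox [465, 275, 16, 15] P [ 439.8 -394.8] rect [[441.0, -371.0], [464.0, -395.0], [440.0, -418.0], [417.0, -394.0]]
lid
(325, 225, 415, 322) area 4225 px [369.5 273.6] bbox [335, 233, 70, 82] P [ 462.3 -154.8] rect [[543.0, -72.0], [563.0, -214.0], [383.0, -238.0], [363.0, -96.0]]
handle
(350, 240, 390, 305) area 167 px [370.6 273.9] bbox [366, 257, 10, 34] P [ 461.7 -155.2] rect [[502.0, -144.0], [503.0, -157.0], [424.0, -166.0], [422.0, -154.0]]
knob
(282, 215, 298, 245) area 50 px [289.6 230.3] bbox [286, 226, 8, 9] P [560.3  28.1] rect [[570.0, 36.0], [570.0, 21.0], [552.0, 21.0], [552.0, 36.0]]
tray
(330, 145, 450, 230) area 5319 px [389.5 191.8] bbox [339, 157, 102, 65] P [ 659.9 -206.7] rect [[740.0, -85.0], [745.0, -329.0], [593.0, -329.0], [589.0, -87.0]]
```

View pics/cropA.png

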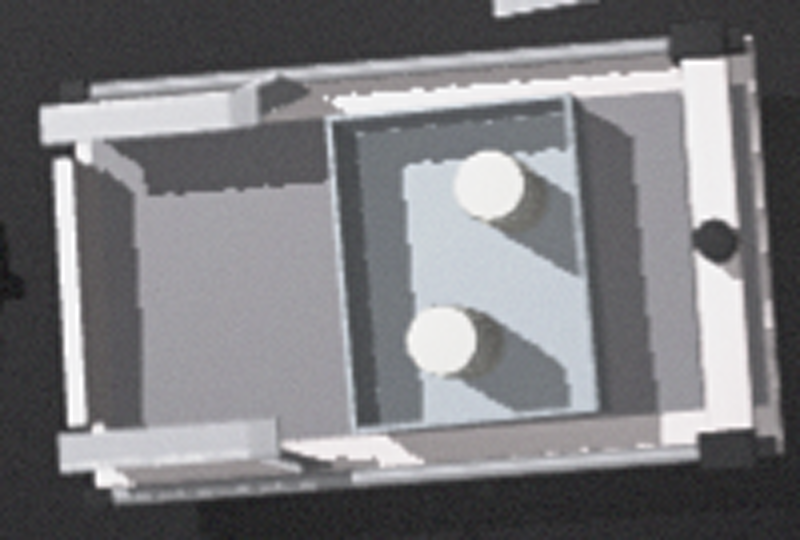

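```bash
python3 - <<'E'
from h import *
import pickle
a,b,c=pickle.load(open('s0.pkl','rb'))
f=lambda u,v,z:onz(a,u/4+110-.375,v/4+170-.375,z)
R=[f(*p,149) for p in[(327,117),(573,95),(598,411),(354,433)]]
print('box',np.round(R,1).tolist(),'c',np.mean(R,0), [np.linalg.norm(R[i]-R[i-1]) for i in range(4)])
e=(R[1]+R[2]-R[0]-R[3])/2;print('box yaw of -y->',np.degrees(np.arctan2(-e[1],-e[0]))-90)
S=[f(71,158,130),f(88,424,130)];d=S[0]-S[1];print('stop',np.round(S,1).tolist(),np.mean(S,0),np.linalg.norm(d),'yaw',np.degrees(np.arctan2(d[1],d[0])))
C=[f(685,58,115),f(708,430,115)];d=C[0]-C[1];print('clampface',np.round(C,1).tolist(),'yaw',np.degrees(np.arctan2(d[1],d[0])))
k=f(715,240,147);print('knob',k)
G=[f(*p,157) for p in[(40,106),(232,90),(275,430),(60,435)]];print('lips',np.round(G,1).tolist())
# rods
for p in[((92,88),(668,45)),((115,497),(698,456))]:
    q=[f(*x,108) for x in p];d=q[0]-q[1];print('rod',np.round(q,1).tolist(),np.degrees(np.arctan2(d[1],d[0]))-90)
# tray corners, ambers
from m0 import blobs
# check with scene camera: project points
for n,P in dict(t0=(591.2,151,176),t1=(508.2,176.1,176),jA=(529.8,-308.3,48),jB=(512.4,-399.1,48),jC=(439.8,-394.8,48),h=(461.7,-155.2,42),knob=(560.3,28.1,147)).items(): print(n,proj(b,P)[0].round(1))
E
```

```text
box [[632.8, 244.6, 149.0], [642.7, 108.2, 149.0], [469.1, 95.6, 149.0], [458.7, 229.7, 149.0]] c [550.8374279  169.50468912 149.        ] [np.float64(174.74834457018665), np.float64(136.76807563714664), np.float64(174.03262474587103), np.float64(134.49132379226384)]
box yaw of -y-> 4.27901590653606
stop [[614.8, 395.2, 130.0], [465.1, 384.6, 130.0]] [539.95405385 389.86489655 130.        ] 149.98520443472592 yaw 4.063703077334229
clampface [[667.5, 49.1, 115.0], [457.6, 38.2, 115.0]] yaw 2.980616255799966
knob [561.74970826  30.90103534 147.        ]
lips [[640.8, 403.0, 157.0], [647.6, 295.4, 157.0], [460.9, 271.2, 157.0], [459.5, 390.5, 157.0]]
rod [[657.5, 391.3, 108.0], [676.2, 59.3, 108.0]] 3.2248224659452376
rod [[423.5, 376.7, 108.0], [443.0, 44.5, 108.0]] 3.3676928879518755
t0 [383.2 171.9]
t1 [358.5 153.4]
jA [234.7 327.8]
jB [197.2 354.9]
jC [173.  334.6]
h [257.9 267.7]
knob [341.7 205.4]
```

```bash
python3 - <<'E'
from h import *
import pickle
from m0 import blobs
a,b,c=pickle.load(open('s0.pkl','rb'))
print('b');blobs(b,(345,145,400,195),lambda i,h:i.min(2)>185,176,20)
blobs(b,(155,318,255,380),lambda i,h:i.min(2)>185,48,20)
blobs(b,(235,255,285,290),lambda i,h:i.max(2)<70,42,20)
blobs(b,(335,200,355,220),lambda i,h:i.max(2)<60,147,10)
E
```

```text
b
(345, 145, 400, 195) area 110 px [359.  154.2] bbox [352, 150, 15, 9] P [510.8 174.1] rect [[488.0, 178.0], [516.0, 198.0], [532.0, 172.0], [505.0, 152.0]]
(345, 145, 400, 195) area 125 px [383.5 173. ] bbox [376, 168, 16, 11] P [593.7 147.7] rect [[571.0, 153.0], [599.0, 174.0], [617.0, 142.0], [589.0, 122.0]]
(155, 318, 255, 380) area 208 px [234.  329.3] bbox [226, 322, 18, 15] P [ 531.1 -311.7] rect [[506.0, -308.0], [534.0, -288.0], [556.0, -313.0], [529.0, -333.0]]
(155, 318, 255, 380) area 215 px [172.6 335.6] bbox [164, 328, 18, 16] P [ 441.1 -397. ] rect [[424.0, -412.0], [423.0, -377.0], [459.0, -382.0], [459.0, -416.0]]
(155, 318, 255, 380) area 237 px [196.9 356. ] bbox [188, 348, 19, 17] P [ 513.6 -401.3] rect [[496.0, -417.0], [496.0, -382.0], [531.0, -387.0], [531.0, -421.0]]
(235, 255, 285, 290) area 28 px [280.8 256.2] bbox [275, 255, 10, 5] P [482.  -98.3] rect [[469.0, -103.0], [486.0, -91.0], [493.0, -101.0], [477.0, -113.0]]
(235, 255, 285, 290) area 257 px [258.9 271.3] bbox [243, 262, 33, 23] P [ 470.4 -162.1] rect [[435.0, -186.0], [423.0, -158.0], [511.0, -144.0], [521.0, -172.0]]
(335, 200, 355, 220) area 127 px [343.4 210.3] bbox [339, 203, 10, 15] P [571.8  17.3] rect [[576.0, -6.0], [551.0, 31.0], [567.0, 43.0], [592.0, 6.0]]
```

```bash
cat > need.py <<'E'
# need.py x y z psi : turn (units of 60deg) and shift (units of 100 mm, tool axes after the turn) for TCP target
import sys;from h import *
from scipy.spatial.transform import Rotation as Ro
def need(x,y,z,psi):
    s=sense();R=Ro.from_euler('xyz',s['tcp_rot'],degrees=True);T=Ro.from_euler('xyz',[180,0,psi],degrees=True)
    w=(R.inv()*T).as_rotvec(degrees=True)/60;d=T.inv().apply(np.array([x,y,z])-s['tool_pos'])/100
    print('turn',w.round(3),'shift',d.round(3),'rows>=',round(max(abs(w).max()/.178,np.linalg.norm(d)/.625),1),'t',round(s['time'],1),'j',s['joint_pos'].round(0))
if __name__=='__main__': need(*map(float,sys.argv[1:5]))
E
python3 need.py 509.5 175 420 183.5
python3 -m jog '0 0 -0.05 0 0 -0.13 -1;0 0 -0.05 0 0 -0.13 -1;0 0 -0.05 0 0 -0.13 -1' 40; python3 need.py 509.5 175 420 183.5
```

```text
turn [-0.001 -0.    -0.392] shift [-2.797 -4.063 -0.161] rows>= 7.9 t 0.1 j [65.  8. 85.  0. 87. -5.]
time: 0.52
tool_pos: [205.6, 563.6, 419.4]
tcp_rot: [-180.0, -0.0, -176.4]
ft_force: [-0.0, 0.0, 0.0]
finger_gap: 85.2
grip_force: 0.0
turn [-0.001 -0.     0.002] shift [-2.796 -4.064 -0.006] rows>= 7.9 t 0.5 j [ 65.   7.  84.  -0.  89. -29.]
```

```bash
python3 -m jog '-.28 -.406 0 0 0 0 -1;-.28 -.406 0 0 0 0 -1;-.28 -.406 0 0 0 0 -1;-.28 -.406 0 0 0 0 -1;-.28 -.406 0 0 0 0 -1' >/dev/null; python3 -m jog '-.28 -.406 0 0 0 0 -1;-.28 -.406 0 0 0 0 -1;-.28 -.406 0 0 0 0 -1;-.28 -.406 0 0 0 0 -1;-.28 -.406 0 0 0 0 -1'; python3 need.py 509.5 175 318 183.5
```

```text
time: 1.78
tool_pos: [509.6, 173.3, 419.4]
tcp_rot: [180.0, -0.0, -176.6]
ft_force: [0.6, 0.0, 0.3]
finger_gap: 85.4
grip_force: 0.0
turn [ 0.    -0.    -0.002] shift [0.    0.017 1.014] rows>= 1.6 t 1.8 j [ 13.  -2.  94.   0.  89. -80.]
```

```bash
python3 -m jog '0 .017 .3 0 0 0 -1;0 0 .3 0 0 0 -1;0 0 .3 0 0 0 -1;0 0 .114 0 0 0 -1;0 0 0 0 0 0 -1' 40; python3 -m jog '0 0 0 0 0 0 1;0 0 0 0 0 0 1;0 0 0 0 0 0 1;0 0 0 0 0 0 1;0 0 0 0 0 0 1' 40;python3 -m jog '0 0 0 0 0 0 1;0 0 0 0 0 0 1;0 0 0 0 0 0 1' 40
```

```text
time: 2.4
tool_pos: [508.5, 176.4, 317.7]
tcp_rot: [-180.0, -0.1, -176.6]
ft_force: [-0.4, 0.2, 0.5]
finger_gap: 85.0
grip_force: 0.0
time: 3.02
tool_pos: [509.3, 176.5, 319.6]
tcp_rot: [180.0, 0.1, -176.6]
ft_force: [-1.5, -0.2, 5.9]
finger_gap: 38.0
grip_force: 40.0
time: 3.4
tool_pos: [509.3, 176.5, 319.6]
tcp_rot: [180.0, 0.1, -176.6]
ft_force: [-0.5, -0.9, 6.2]
finger_gap: 38.5
grip_force: 40.0
```

```bash
python3 -m jog '0 0 -.3 0 0 0 1;0 0 -.4 0 0 0 1;0 0 -.35 0 0 0 1;0 0 0 0 0 0 1'; python3 need.py 628 -265 270 183.5
```

```text
time: 3.9
tool_pos: [509.5, 176.7, 427.1]
tcp_rot: [179.9, 0.4, -176.6]
ft_force: [-0.4, 0.7, -1.4]
finger_gap: 38.0
grip_force: 40.7
turn [ 0.001  0.006 -0.002] shift [-0.913 -4.481  1.571] rows>= 7.7 t 3.9 j [ 14.  -3.  93.   0.  89. -80.]
```

```bash
python3 -m jog '-.09 -.44 0 0 0 0 1;-.09 -.45 0 0 0 0 1;-.09 -.45 0 0 0 0 1;-.09 -.45 0 0 0 0 1;-.09 -.45 0 0 0 0 1'>/dev/null; python3 -m jog '-.09 -.45 0 0 0 0 1;-.09 -.45 0 0 0 0 1;-.09 -.45 0 0 0 0 1;-.09 -.45 0 0 0 0 1;-.1 -.44 0 0 0 0 1';python3 -m jog '0 0 .4 0 0 0 1;0 0 .4 0 0 0 1;0 0 .4 0 0 0 1;0 0 .3 0 0 0 1;0 0 0 0 0 0 1'; python3 need.py 628 -265 238 183.5
```

```text
time: 5.15
tool_pos: [625.9, -266.9, 421.3]
tcp_rot: [179.9, -0.1, -176.7]
ft_force: [0.9, -0.7, -0.3]
finger_gap: 38.2
grip_force: 40.7
time: 5.78
tool_pos: [624.0, -264.5, 267.9]
tcp_rot: [179.7, -0.4, -176.6]
ft_force: [-0.3, 0.4, -0.7]
finger_gap: 37.9
grip_force: 40.8
turn [ 0.004 -0.007 -0.002] shift [-0.039 -0.008  0.299] rows>= 0.5 t 5.8 j [ -27.   25.   79.    0.   77. -121.]
```

```bash
python3 - <<'E'
from h import *
s=snap('top')
import pickle
pickle.dump(s,open('s1.pkl','wb'))
w=snap('wrist')
im=np.zeros((480,800,3),np.uint8);im[:,:400]=cv2.resize(s['img'][140:320,320:520][:,:,::-1],(400,360))[0:1].repeat(480,0)*0
im[:360,:400]=cv2.resize(s['img'][140:320,320:520][:,:,::-1],(400,360));im[:300,400:]=cv2.resize(w['img'][:,:,::-1],(400,300))
cv2.imwrite('pics/p1.png',im)
E
```

```text
(no output)
```

View pics/p1.png

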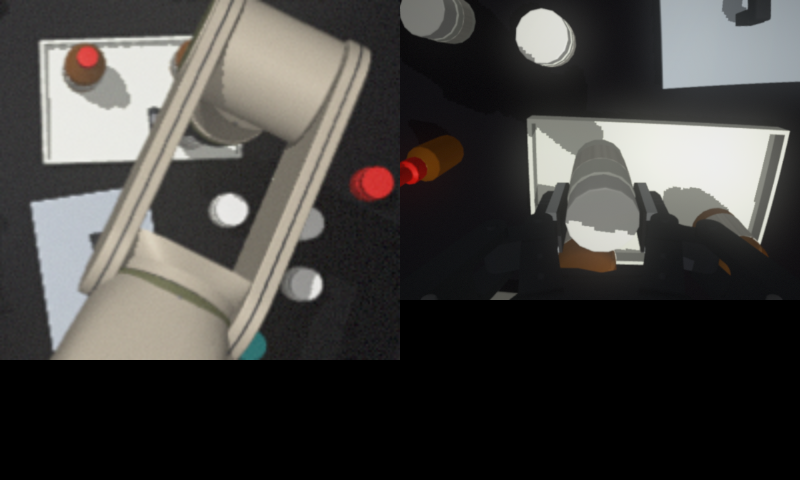

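The wrist view shows the bottle upright between the pads over the tray's left half. The ambers are behind it and clear.

```bash
python3 -m jog '-.03 0 .15 0 0 0 1;0 0 .12 0 0 0 1;0 0 .03 0 0 0 1;0 0 0 0 0 0 1'; python3 -m jog '0 0 .02 0 0 0 1;0 0 .01 0 0 0 1;0 0 0 0 0 0 1'
```

```text
time: 6.38
tool_pos: [628.7, -265.2, 242.8]
tcp_rot: [180.0, -0.0, -176.6]
ft_force: [0.3, 0.6, -1.7]
finger_gap: 38.0
grip_force: 40.8
time: 6.75
tool_pos: [628.9, -265.3, 240.4]
tcp_rot: [-180.0, 0.0, -176.6]
ft_force: [0.3, -0.7, -1.6]
finger_gap: 37.8
grip_force: 40.8
```

```bash
python3 -m jog '0 0 .03 0 0 0 1;0 0 .0 0 0 0 1'; python3 -m jog '0 0 .02 0 0 0 1;0 0 0 0 0 0 1'
```

```text
time: 7.0
tool_pos: [628.7, -265.2, 236.9]
tcp_rot: [180.0, -0.0, -176.6]
ft_force: [0.8, -0.4, -1.1]
finger_gap: 37.7
grip_force: 40.8
time: 7.25
tool_pos: [629.1, -265.3, 235.8]
tcp_rot: [-180.0, 0.0, -176.6]
ft_force: [-1.2, 1.0, 2.5]
finger_gap: 38.1
grip_force: 40.9
```

```bash
python3 -m jog '0 0 0 0 0 0 .0;0 0 0 0 0 0 -.3;0 0 0 0 0 0 -1;0 0 0 0 0 0 -1;0 0 0 0 0 0 -1' >/dev/null; python3 -m jog '0 0 -.3 0 0 0 -1;0 0 -.5 0 0 0 -1;0 0 -.5 0 0 0 -1;0 0 -.5 0 0 0 -1;0 0 0 0 0 0 -1'; python3 need.py 592.4 149.5 420 183.5
```

```text
time: 8.5
tool_pos: [629.8, -265.7, 422.4]
tcp_rot: [-179.7, 0.5, -176.6]
ft_force: [0.1, -0.3, -0.3]
finger_gap: 85.1
grip_force: 0.0
turn [-0.005  0.009 -0.002] shift [0.12  4.167 0.024] rows>= 6.7 t 8.5 j [ -27.   20.   69.    0.   90. -121.]
```

```bash
python3 -m jog '.015 .52 0 0 0 0 -1;.015 .52 0 0 0 0 -1;.015 .52 0 0 0 0 -1;.015 .52 0 0 0 0 -1;.015 .52 0 0 0 0 -1'>/dev/null; python3 -m jog '.015 .52 0 0 0 0 -1;.015 .52 0 0 0 0 -1;.015 .52 0 0 0 0 -1;0 0 0 0 0 0 -1'; python3 need.py 592.4 149.5 318 183.5
```

```text
time: 9.62
tool_pos: [591.6, 152.8, 414.1]
tcp_rot: [180.0, -0.1, -176.4]
ft_force: [0.4, -0.7, -1.1]
finger_gap: 85.5
grip_force: 0.0
turn [ 0.001 -0.002  0.002] shift [-0.006 -0.034  0.961] rows>= 1.5 t 9.6 j [ 10.   9.  83.   0.  88. -84.]
```

```bash
python3 - <<'E'
from h import *
s=snap('wrist')
cv2.imwrite('pics/p2.png',s['img'][:,:,::-1])
for P in[(592.4,149.5,176)]: print(proj(s,P))
E
```

```text
[[314.84995659 254.75695088]]
```

View pics/p2.png

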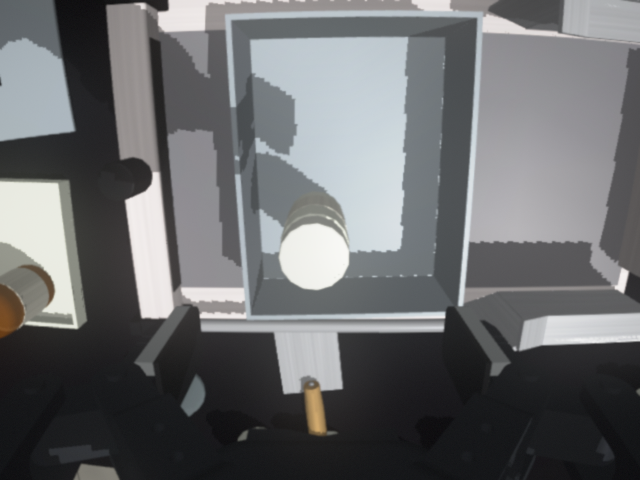

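The wrist view shows the remaining tall bottle's cap at (315,255), exactly where projected. The box is undisturbed.

```bash
python3 -m jog '0 -.034 .3 0 0 0 -1;0 0 .3 0 0 0 -1;0 0 .26 0 0 0 -1;0 0 .1 0 0 0 -1;0 0 0 0 0 0 -1' 40; python3 -m jog '0 0 0 0 0 0 1;0 0 0 0 0 0 1;0 0 0 0 0 0 1;0 0 0 0 0 0 1;0 0 0 0 0 0 1' 40;python3 -m jog '0 0 0 0 0 0 1;0 0 -.3 0 0 0 1;0 0 -.4 0 0 0 1;0 0 -.4 0 0 0 1;0 0 0 0 0 0 1' 40;  python3 need.py 628 -155 270 183.5
```

```text
time: 10.3
tool_pos: [592.7, 145.0, 318.6]
tcp_rot: [-180.0, -0.1, -176.7]
ft_force: [-0.2, 0.6, -0.2]
finger_gap: 85.0
grip_force: 0.0
time: 10.92
tool_pos: [593.1, 146.2, 320.7]
tcp_rot: [180.0, 0.1, -176.6]
ft_force: [0.1, 0.9, 5.7]
finger_gap: 37.9
grip_force: 40.0
time: 11.55
tool_pos: [593.5, 146.1, 434.0]
tcp_rot: [180.0, 0.4, -176.6]
ft_force: [0.7, 0.4, -1.6]
finger_gap: 37.9
grip_force: 40.5
turn [ 0.001  0.007 -0.002] shift [-0.161 -3.027  1.64 ] rows>= 5.5 t 11.6 j [  9.   8.  81.  -0.  90. -84.]
```

```bash
python3 -m jog '-.025 -.45 0 0 0 0 1;-.025 -.45 0 0 0 0 1;-.025 -.45 0 0 0 0 1;-.025 -.45 0 0 0 0 1;-.025 -.45 0 0 0 0 1'>/dev/null; python3 -m jog '-.025 -.45 0 0 0 0 1;-.025 -.33 0 0 0 0 1;0 0 .4 0 0 0 1;0 0 .4 0 0 0 1;0 0 0 0 0 0 1';python3 -m jog '0 0 .4 0 0 0 1;0 0 .3 0 0 0 1;0 0 .1 0 0 0 1;0 0 0 0 0 0 1;0 0 0 0 0 0 1'; python3 need.py 628 -155 238 183.5
```

```text
time: 12.8
tool_pos: [626.1, -155.0, 343.1]
tcp_rot: [179.8, -0.6, -176.7]
ft_force: [-0.6, -0.3, -1.0]
finger_gap: 37.7
grip_force: 40.5
time: 13.42
tool_pos: [628.8, -155.7, 271.6]
tcp_rot: [-179.9, 0.2, -176.6]
ft_force: [1.0, -0.3, -0.3]
finger_gap: 38.2
grip_force: 40.5
turn [-0.001  0.003 -0.002] shift [0.008 0.008 0.336] rows>= 0.5 t 13.4 j [ -18.   20.   85.   -0.   75. -112.]
```

```bash
python3 -m jog '0 0 .15 0 0 0 1;0 0 .12 0 0 0 1;0 0 .05 0 0 0 1;0 0 0 0 0 0 1'; python3 -m jog '0 0 .02 0 0 0 1;0 0 .01 0 0 0 1;0 0 0 0 0 0 1'
```

```text
time: 13.92
tool_pos: [627.9, -155.4, 236.9]
tcp_rot: [180.0, -0.0, -176.6]
ft_force: [-0.4, 0.9, -0.9]
finger_gap: 37.8
grip_force: 40.5
time: 14.3
tool_pos: [628.7, -155.4, 236.6]
tcp_rot: [-180.0, 0.1, -176.6]
ft_force: [-4.3, 2.9, 13.1]
finger_gap: 37.7
grip_force: 42.0
```

```bash
python3 -m jog '0 0 0 0 0 0 .0;0 0 0 0 0 0 -.3;0 0 0 0 0 0 -1;0 0 0 0 0 0 -1;0 0 0 0 0 0 -1' >/dev/null; python3 -m jog '0 0 -.3 0 0 0 -1;0 0 -.5 0 0 0 -1;0 0 -.5 0 0 0 -1;0 0 -.3 0 0 0 -1;0 0 0 0 0 0 -1'; python3 need.py 530.5 -310 350 183.5
```

```text
time: 15.55
tool_pos: [628.7, -155.8, 398.4]
tcp_rot: [-179.9, 0.4, -176.6]
ft_force: [0.6, -0.6, -0.6]
finger_gap: 85.8
grip_force: 0.0
turn [-0.002  0.006 -0.002] shift [ 1.075 -1.479  0.484] rows>= 3.0 t 15.6 j [ -18.   15.   78.   -0.   87. -112.]
```

```bash
python3 -m jog '.27 -.37 .12 0 0 0 -1;.27 -.37 .12 0 0 0 -1;.27 -.37 .12 0 0 0 -1;.27 -.37 .12 0 0 0 -1;0 0 0 0 0 0 -1'; cat > look.py <<'E'
import sys;from h import *
# look.py name : white/bright round blobs in wrist view cast to z=48
n=sys.argv[1];z=float(sys.argv[2]) if len(sys.argv)>2 else 48
s=snap('wrist',n)
h=cv2.cvtColor(s['img'],cv2.COLOR_RGB2GRAY)
m=cv2.morphologyEx((h>205).astype(np.uint8),cv2.MORPH_OPEN,np.ones((5,5)))
k,l,st,ce=cv2.connectedComponentsWithStats(m)
for i in range(1,k):
    if st[i,4]>300:
        c=cv2.findContours((l==i).astype(np.uint8),0,1)[0][0];(u,v),r=cv2.minEnclosingCircle(c)
        P=onz(s,u,v,z);Q=onz(s,u+r,v,z);print(np.round([u,v,r]),'fill',round(st[i,4]/(np.pi*r*r),2),'P',P[:2].round(1),'R',round(np.linalg.norm(Q-P),1))
E
python3 look.py p3.png;python3 need.py 530.5 -310 300 183.5
```

```text
time: 16.18
tool_pos: [526.3, -311.7, 342.9]
tcp_rot: [179.9, -0.3, -176.9]
ft_force: [-0.0, -0.1, 0.4]
finger_gap: 85.7
grip_force: 0.0
[204.  74.  21.] fill 0.33 P [ 433.4 -387.3] R 13.1
[513. 200.  95.] fill 0.43 P [ 501.2 -185.2] R 69.2
[186. 202.  28.] fill 0.92 P [ 513.7 -400.8] R 18.8
[320. 234.  27.] fill 0.95 P [ 530.8 -311.5] R 18.2
[319. 339.  44.] fill 0.38 P [ 609.7 -308.4] R 31.9
[400. 371.  77.] fill 0.44 P [ 633.6 -246.7] R 58.5
[534. 325.  36.] fill 0.39 P [ 592.1 -151.1] R 28.8
[310. 420.  20.] fill 0.46 P [ 682.7 -311.3] R 15.5
turn [ 0.002 -0.003 -0.005] shift [-0.03   0.002  0.439] rows>= 0.7 t 16.2 j [ -35.   11.   87.    0.   82. -128.]
```

View pics/p3.png

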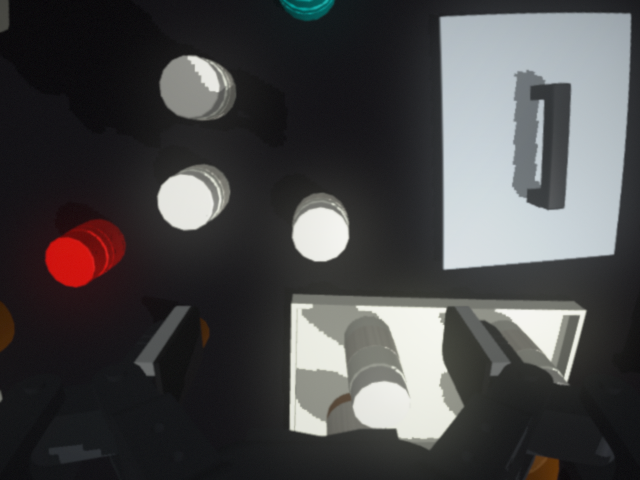

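The jars are at pixels (320,234), (186,202) and (195,88). The lid is at right, and both tall bottles are standing in the tray.

```bash
python3 -m jog '-.04 0 .4 0 0 0 -1;0 0 .4 0 0 0 -1;0 0 .4 0 0 0 -1;0 0 0 0 0 0 -1' 40;python3 need.py 530.8 -311.5 190 183.5
```

```text
time: 16.73
tool_pos: [531.6, -307.0, 221.7]
tcp_rot: [179.7, -0.4, -176.6]
ft_force: [-0.5, 1.1, 0.3]
finger_gap: 85.5
grip_force: 0.0
turn [ 0.005 -0.006 -0.001] shift [ 0.011 -0.045  0.317] rows>= 0.5 t 16.7 j [ -35.   19.   92.    0.   70. -128.]
```

```bash
python3 -m jog '0.01 -.03 .2 0 0 0 -1;0 0 .1 0 0 0 -1;0 0 0 0 0 0 -1;0 0 0 0 0 0 -1' 40;python3 need.py 530.8 -311.5 190 183.5; python3 -m jog '0 0 0 0 0 0 1;0 0 0 0 0 0 1;0 0 0 0 0 0 1;0 0 0 0 0 0 1;0 0 0 0 0 0 1' 40
```

```text
time: 17.23
tool_pos: [532.3, -312.7, 197.1]
tcp_rot: [-180.0, 0.1, -176.6]
ft_force: [0.8, 0.9, -0.2]
finger_gap: 85.3
grip_force: 0.0
turn [-0.001  0.001 -0.002] shift [0.014 0.012 0.071] rows>= 0.1 t 17.2 j [ -35.   21.   92.    0.   67. -129.]
time: 17.85
tool_pos: [532.2, -312.6, 197.0]
tcp_rot: [-180.0, 0.0, -176.6]
ft_force: [-1.1, 0.2, 5.2]
finger_gap: 37.5
grip_force: 40.5
```

```bash
python3 -m jog '0 0 -.3 0 0 0 1;0 0 -.5 0 0 0 1;0 0 -.5 0 0 0 1;0 0 -.5 0 0 0 1;0 0 0 0 0 0 1'; python3 need.py 605.5 172.5 390 183.5
```

```text
time: 18.48
tool_pos: [533.1, -313.1, 382.3]
tcp_rot: [-179.7, 0.4, -176.6]
ft_force: [0.7, -0.5, -1.4]
finger_gap: 37.1
grip_force: 40.4
turn [-0.006  0.007 -0.002] shift [-1.019  4.803 -0.077] rows>= 7.9 t 18.5 j [ -35.   11.   84.    0.   85. -129.]
```

```bash
python3 -m jog '-.1 .48 0 0 0 0 1;-.1 .48 0 0 0 0 1;-.1 .48 0 0 0 0 1;-.1 .48 0 0 0 0 1;-.1 .48 0 0 0 0 1' >/dev/null;python3 -m jog '-.1 .48 0 0 0 0 1;-.1 .48 0 0 0 0 1;-.1 .48 0 0 0 0 1;-.1 .48 0 0 0 0 1;-.1 .48 0 0 0 0 1';python3 -m jog '0 0 0 0 0 0 1;0 0 0 0 0 0 1'; python3 need.py 605.5 172.5 300 183.5; python3 look.py p4.png 136
```

```text
time: 19.73
tool_pos: [603.4, 174.2, 374.6]
tcp_rot: [-180.0, -0.1, -176.6]
ft_force: [1.0, -0.6, -0.2]
finger_gap: 37.0
grip_force: 40.4
time: 19.98
tool_pos: [603.4, 172.5, 374.9]
tcp_rot: [-180.0, -0.1, -176.6]
ft_force: [-0.4, -0.1, -1.1]
finger_gap: 36.9
grip_force: 40.4
turn [-0.001 -0.002 -0.002] shift [-0.021 -0.002  0.749] rows>= 1.2 t 20.0 j [ 11.  13.  83.  -0.  85. -82.]
[333. 132. 127.] fill 0.49 P [540.1 174.5] R 62.9
[459. 211. 107.] fill 0.03 P [576.  242.3] R 59.1
[106. 252.  78.] fill 0.29 P [609.4  55. ] R 43.9
[ 14. 249.  72.] fill 0.15 P [ 6.114e+02 -5.000e-01] R 44.5
[164. 300.  30.] fill 0.28 P [636.4  86.4] R 17.3
[594. 344.  48.] fill 0.37 P [651.7 339.4] R 33.9
[315. 356.  51.] fill 0.35 P [665.7 172.2] R 29.5
```

View pics/p4.png

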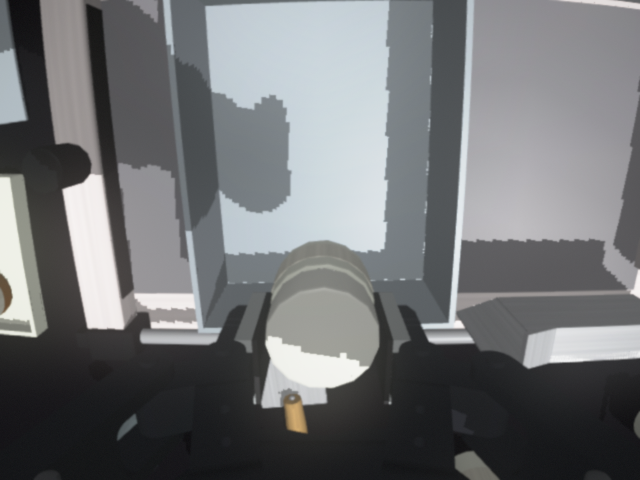

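The jar is upright in the hand. The box's +x rim corners are at about (203,333) and (456,326).

```bash
python3 - <<'E'
from h import *
s=snap('wrist')
for p in[(203,333),(456,326)]: print(onz(s,*p,149).round(1))
E
python3 -m jog '-.02 0 .3 0 0 0 1;0 0 .3 0 0 0 1;0 0 .1 0 0 0 1;0 0 0 0 0 0 1;0 0 0 0 0 0 1';python3 need.py 605.5 172.5 287 183.5
```

```text
[648.  110.7 149. ]
[636.1 245.5 149. ]
time: 20.7
tool_pos: [606.3, 172.5, 308.1]
tcp_rot: [180.0, 0.1, -176.7]
ft_force: [-0.4, -0.7, -1.3]
finger_gap: 36.9
grip_force: 40.4
turn [ 0.     0.002 -0.003] shift [0.008 0.    0.211] rows>= 0.3 t 20.7 j [ 11.  16.  86.  -0.  78. -82.]
```

```bash
python3 -m jog '0 0 .1 0 0 0 1;0 0 .08 0 0 0 1;0 0 0 0 0 0 1';python3 -m jog '0 0 .03 0 0 0 1;0 0 0 0 0 0 1'
```

```text
time: 21.08
tool_pos: [605.2, 172.7, 286.9]
tcp_rot: [-180.0, -0.1, -176.6]
ft_force: [-0.4, -0.4, -1.0]
finger_gap: 37.1
grip_force: 40.4
time: 21.32
tool_pos: [605.7, 172.8, 285.3]
tcp_rot: [-180.0, 0.0, -176.6]
ft_force: [0.5, -0.8, -0.8]
finger_gap: 36.9
grip_force: 40.4
```

```bash
python3 -m jog '0 0 .02 0 0 0 1;0 0 0 0 0 0 1';python3 -m jog '0 0 .015 0 0 0 1;0 0 0 0 0 0 1'
```

```text
time: 21.58
tool_pos: [606.1, 172.8, 285.0]
tcp_rot: [180.0, 0.1, -176.6]
ft_force: [-3.4, -1.6, 8.6]
finger_gap: 37.0
grip_force: 41.2
time: 21.82
tool_pos: [606.3, 172.9, 285.0]
tcp_rot: [180.0, 0.2, -176.6]
ft_force: [-5.2, -1.8, 15.6]
finger_gap: 36.9
grip_force: 42.0
```

```bash
python3 -m jog '0 0 0 0 0 0 .0;0 0 0 0 0 0 -.3;0 0 0 0 0 0 -.3;0 0 0 0 0 0 -.3' ; python3 -m jog '0 0 -.2 0 0 0 -.3;0 0 -.3 0 0 0 -.3;0 0 -.4 0 0 0 -.3;0 0 0 0 0 0 -1'; python3 need.py 513.7 -400.8 340 183.5
```

```text
time: 22.32
tool_pos: [605.6, 172.7, 281.5]
tcp_rot: [-180.0, -0.0, -176.6]
ft_force: [0.2, 0.2, -0.1]
finger_gap: 55.4
grip_force: 0.0
time: 22.82
tool_pos: [607.0, 173.0, 378.6]
tcp_rot: [179.9, 0.5, -176.6]
ft_force: [0.8, -0.1, -0.7]
finger_gap: 71.9
grip_force: 0.0
turn [ 0.001  0.009 -0.002] shift [ 1.282 -5.671  0.386] rows>= 9.3 t 22.8 j [ 11.  13.  82.  -0.  85. -82.]
```

```bash
python3 -m jog '.107 -.472 0.03 0 0 0 -1;.107 -.472 0.03 0 0 0 -1;.107 -.472 0.03 0 0 0 -1;.107 -.472 0.03 0 0 0 -1;.107 -.472 0.03 0 0 0 -1' >/dev/null;python3 -m jog '.107 -.472 0.03 0 0 0 -1;.107 -.472 0.03 0 0 0 -1;.107 -.472 0.03 0 0 0 -1;.107 -.472 0.03 0 0 0 -1;.107 -.472 0.03 0 0 0 -1' >/dev/null;python3 -m jog '.107 -.472 0.03 0 0 0 -1;.107 -.472 0.03 0 0 0 -1;0 0 0 0 0 0 -1;0 0 0 0 0 0 -1';python3 look.py p5.png; python3 need.py 513.7 -400.8 197 183.5
```

```text
time: 24.58
tool_pos: [510.6, -400.1, 335.8]
tcp_rot: [180.0, -0.0, -176.7]
ft_force: [0.4, 0.5, 0.6]
finger_gap: 85.6
grip_force: 0.0
[585. 182. 116.] fill 0.36 P [ 469.4 -230.4] R 91.1
[333. 117.  31.] fill 0.85 P [ 441.2 -396.8] R 18.9
[320. 232.  30.] fill 0.9 P [ 513.  -400.9] R 19.0
[427. 372.  49.] fill 0.33 P [ 615.2 -316.6] R 36.7
[542. 358.  47.] fill 0.25 P [ 601.  -231.4] R 38.7
[620. 350.  25.] fill 0.41 P [ 592.6 -168.2] R 23.0
turn [ 0.001  0.    -0.002] shift [-0.027 -0.015  1.389] rows>= 2.2 t 24.6 j [ -43.   17.   81.    0.   81. -136.]
```

```bash
python3 -m jog '-.025 -.01 .4 0 0 0 -1;0 0 .4 0 0 0 -1;0 0 .4 0 0 0 -1;0 0 .2 0 0 0 -1;0 0 0 0 0 0 -1' 40;python3 -m jog '0 0 0.02 0 0 0 -1;0 0 0 0 0 0 -1';python3 need.py 513 -400.9 192 183.5
```

```text
time: 25.25
tool_pos: [513.1, -399.8, 194.4]
tcp_rot: [179.9, -0.1, -176.6]
ft_force: [0.3, 0.4, 0.3]
finger_gap: 85.5
grip_force: 0.0
time: 25.5
tool_pos: [514.0, -401.6, 195.9]
tcp_rot: [-179.9, 0.1, -176.6]
ft_force: [0.2, -0.2, 0.6]
finger_gap: 85.4
grip_force: 0.0
turn [-0.002  0.002 -0.002] shift [0.009 0.008 0.039] rows>= 0.1 t 25.5 j [ -43.   26.   86.    0.   68. -136.]
```

Close, lift, and carry to the box's middle (552, 171).

```bash
python3 -m jog '0 0 0.03 0 0 0 -1;0 0 0 0 0 0 1;0 0 0 0 0 0 1;0 0 0 0 0 0 1;0 0 0 0 0 0 1' 40; python3 -m jog '0 0 0 0 0 0 1;0 0 0 0 0 0 1'; python3 -m jog '0 0 -.3 0 0 0 1;0 0 -.5 0 0 0 1;0 0 -.6 0 0 0 1;0 0 -.5 0 0 0 1;0 0 0 0 0 0 1'; python3 need.py 552 171 385 183.5
```

```text
time: 26.12
tool_pos: [513.4, -401.2, 191.2]
tcp_rot: [-180.0, 0.0, -176.6]
ft_force: [-0.6, 0.3, 3.3]
finger_gap: 37.6
grip_force: 40.4
time: 26.38
tool_pos: [513.4, -401.2, 191.2]
tcp_rot: [-180.0, 0.0, -176.6]
ft_force: [-0.5, 0.2, 4.6]
finger_gap: 38.0
grip_force: 40.6
time: 27.0
tool_pos: [514.2, -401.9, 387.0]
tcp_rot: [-179.6, 0.4, -176.6]
ft_force: [-0.8, -0.7, -0.1]
finger_gap: 37.8
grip_force: 40.5
turn [-0.007  0.006 -0.002] shift [-0.727  5.695  0.02 ] rows>= 9.2 t 27.0 j [ -43.   16.   78.   -0.   86. -136.]
```

```bash
python3 -m jog '-.06 .475 0 0 0 0 1;-.06 .475 0 0 0 0 1;-.06 .475 0 0 0 0 1;-.06 .475 0 0 0 0 1;-.06 .475 0 0 0 0 1' >/dev/null;python3 -m jog '-.06 .475 0 0 0 0 1;-.06 .475 0 0 0 0 1;-.06 .475 0 0 0 0 1;-.06 .475 0 0 0 0 1;-.06 .475 0 0 0 0 1' >/dev/null;python3 -m jog '-.06 .475 0 0 0 0 1;-.06 .475 0 0 0 0 1;0 0 0 0 0 0 1;0 0 0 0 0 0 1'; python3 need.py 552 171 284 183.5
```

```text
time: 28.75
tool_pos: [551.4, 172.0, 379.3]
tcp_rot: [-179.9, -0.1, -176.6]
ft_force: [-0.3, -0.3, -0.8]
finger_gap: 37.8
grip_force: 40.6
turn [-0.001 -0.002 -0.002] shift [-0.006 -0.01   0.953] rows>= 1.5 t 28.8 j [ 12.   5.  91.  -0.  85. -81.]
```

```bash
python3 -m jog '0 -.01 .4 0 0 0 1;0 0 .3 0 0 0 1;0 0 .2 0 0 0 1;0 0 0.05 0 0 0 1;0 0 0 0 0 0 1';python3 -m jog '0 0 .03 0 0 0 1;0 0 0 0 0 0 1';python3 -m jog '0 0 .02 0 0 0 1;0 0 0 0 0 0 1'
```

```text
time: 29.38
tool_pos: [552.1, 170.8, 286.3]
tcp_rot: [-180.0, 0.0, -176.7]
ft_force: [0.7, 0.2, -0.3]
finger_gap: 38.1
grip_force: 40.6
time: 29.62
tool_pos: [552.1, 171.3, 283.6]
tcp_rot: [180.0, 0.1, -176.6]
ft_force: [0.7, 0.2, -0.8]
finger_gap: 38.0
grip_force: 40.6
time: 29.88
tool_pos: [551.7, 171.2, 280.8]
tcp_rot: [-180.0, -0.0, -176.6]
ft_force: [-0.4, -0.9, -0.4]
finger_gap: 37.2
grip_force: 40.6
```

```bash
python3 -m jog '0 0 .02 0 0 0 1;0 0 0 0 0 0 1';python3 -m jog '0 0 .01 0 0 0 1;0 0 0 0 0 0 1';python3 -m jog '0 0 0 0 0 0 .0;0 0 0 0 0 0 -.3;0 0 0 0 0 0 -.3;0 0 0 0 0 0 -.3' ; python3 -m jog '0 0 -.2 0 0 0 -.3;0 0 -.3 0 0 0 -.3;0 0 -.4 0 0 0 -.3;0 0 0 0 0 0 -1'; python3 need.py 441 -396.8 340 183.5
```

```text
time: 30.12
tool_pos: [551.9, 171.2, 279.2]
tcp_rot: [180.0, 0.0, -176.6]
ft_force: [-0.0, -0.1, 2.4]
finger_gap: 37.8
grip_force: 40.8
time: 30.38
tool_pos: [552.1, 171.3, 279.2]
tcp_rot: [180.0, 0.1, -176.6]
ft_force: [-3.5, -0.1, 9.6]
finger_gap: 38.2
grip_force: 41.5
time: 30.88
tool_pos: [551.8, 171.2, 277.6]
tcp_rot: [-180.0, -0.0, -176.6]
ft_force: [-0.1, 0.4, 0.5]
finger_gap: 55.2
grip_force: 0.0
time: 31.38
tool_pos: [553.1, 171.5, 374.2]
tcp_rot: [179.9, 0.5, -176.6]
ft_force: [0.8, -0.2, 0.6]
finger_gap: 72.0
grip_force: 0.0
turn [ 0.001  0.009 -0.002] shift [ 1.466 -5.604  0.342] rows>= 9.3 t 31.4 j [ 12.   5.  91.  -0.  83. -81.]
```

```bash
python3 -m jog '.122 -.467 0.025 0 0 0 -1;.122 -.467 0.025 0 0 0 -1;.122 -.467 0.025 0 0 0 -1;.122 -.467 0.025 0 0 0 -1;.122 -.467 0.025 0 0 0 -1' >/dev/null;python3 -m jog '.122 -.467 0.025 0 0 0 -1;.122 -.467 0.025 0 0 0 -1;.122 -.467 0.025 0 0 0 -1;.122 -.467 0.025 0 0 0 -1;.122 -.467 0.025 0 0 0 -1' >/dev/null;python3 -m jog '.122 -.467 0.025 0 0 0 -1;.122 -.467 0.025 0 0 0 -1;0 0 0 0 0 0 -1;0 0 0 0 0 0 -1';python3 look.py p6.png; python3 need.py 441 -396.8 192 183.5
```

```text
time: 33.12
tool_pos: [438.4, -396.7, 337.8]
tcp_rot: [180.0, -0.0, -176.7]
ft_force: [0.6, -0.1, -0.0]
finger_gap: 85.6
grip_force: 0.0
[ 29. 150.  31.] fill 0.46 P [ 396.6 -589.3] R 22.1
[584. 257. 119.] fill 0.38 P [ 449.  -214.2] R 100.0
[321. 230.  30.] fill 0.89 P [ 440.2 -396.6] R 19.2
[623. 265.  32.] fill 0.17 P [ 453.5 -182.1] R 27.0
[410. 426.  30.] fill 0.33 P [ 593.6 -318.9] R 23.8
turn [ 0.     0.    -0.002] shift [-0.023 -0.008  1.459] rows>= 2.3 t 33.2 j [ -47.    8.   91.    0.   80. -140.]
```

```bash
python3 -m jog '-.022 0 .4 0 0 0 -1;0 0 .4 0 0 0 -1;0 0 .4 0 0 0 -1;0 0 .24 0 0 0 -1;0 0 0 0 0 0 -1' 40;python3 -m jog '0 0 0 0 0 0 -1;0 0 0 0 0 0 -1';python3 need.py 440.4 -396.7 192 183.5
```

```text
time: 33.8
tool_pos: [440.3, -394.6, 191.6]
tcp_rot: [179.8, -0.2, -176.5]
ft_force: [1.2, -0.3, -0.2]
finger_gap: 85.4
grip_force: 0.0
time: 34.05
tool_pos: [441.5, -397.1, 195.9]
tcp_rot: [-179.9, 0.1, -176.6]
ft_force: [-0.3, 0.4, 0.1]
finger_gap: 85.4
grip_force: 0.0
turn [-0.002  0.002 -0.002] shift [0.011 0.005 0.039] rows>= 0.1 t 34.0 j [ -47.   18.   97.    0.   66. -140.]
```

```bash
python3 -m jog '0 0 0.04 0 0 0 -1;0 0 0 0 0 0 1;0 0 0 0 0 0 1;0 0 0 0 0 0 1;0 0 0 0 0 0 1' 40; python3 -m jog '0 0 0 0 0 0 1;0 0 0 0 0 0 1'; python3 -m jog '0 0 -.3 0 0 0 1;0 0 -.5 0 0 0 1;0 0 -.6 0 0 0 1;0 0 -.5 0 0 0 1;0 0 0 0 0 0 1'; python3 need.py 498 168 385 183.5
```

```text
time: 34.67
tool_pos: [440.8, -396.9, 190.1]
tcp_rot: [-180.0, 0.0, -176.6]
ft_force: [-0.2, 0.1, 1.9]
finger_gap: 38.0
grip_force: 40.4
time: 34.92
tool_pos: [440.8, -396.8, 190.1]
tcp_rot: [-180.0, 0.0, -176.6]
ft_force: [0.6, -0.4, 3.7]
finger_gap: 37.9
grip_force: 40.6
time: 35.55
tool_pos: [441.6, -397.6, 385.6]
tcp_rot: [-179.6, 0.3, -176.6]
ft_force: [0.2, 0.2, -1.3]
finger_gap: 37.5
grip_force: 40.5
turn [-0.007  0.006 -0.002] shift [-0.908  5.611  0.006] rows>= 9.1 t 35.5 j [ -47.    7.   88.    0.   85. -140.]
```

```bash
python3 -m jog '-.076 .468 0 0 0 0 1;-.076 .468 0 0 0 0 1;-.076 .468 0 0 0 0 1;-.076 .468 0 0 0 0 1;-.076 .468 0 0 0 0 1' >/dev/null;python3 -m jog '-.076 .468 0 0 0 0 1;-.076 .468 0 0 0 0 1;-.076 .468 0 0 0 0 1;-.076 .468 0 0 0 0 1;-.076 .468 0 0 0 0 1' >/dev/null;python3 -m jog '-.076 .468 0 0 0 0 1;-.076 .468 0 0 0 0 1;0 0 0 0 0 0 1;0 0 0 0 0 0 1'; python3 need.py 498 168 284 183.5
```

```text
time: 37.3
tool_pos: [498.4, 169.2, 378.2]
tcp_rot: [-179.9, -0.1, -176.6]
ft_force: [0.2, -0.5, -0.6]
finger_gap: 38.1
grip_force: 40.6
turn [-0.001 -0.002 -0.002] shift [ 0.005 -0.011  0.942] rows>= 1.5 t 37.3 j [ 13.  -3.  99.  -0.  84. -80.]
```

```bash
python3 -m jog '0 -.01 .4 0 0 0 1;0 0 .3 0 0 0 1;0 0 .2 0 0 0 1;0 0 0.05 0 0 0 1;0 0 0 0 0 0 1';python3 -m jog '0 0 .03 0 0 0 1;0 0 .02 0 0 0 1;0 0 0 0 0 0 1';python3 -m jog '0 0 .015 0 0 0 1;0 0 0 0 0 0 1'
```

```text
time: 37.92
tool_pos: [499.0, 167.5, 284.9]
tcp_rot: [-180.0, -0.0, -176.7]
ft_force: [-0.2, 0.6, -0.5]
finger_gap: 38.2
grip_force: 40.6
time: 38.3
tool_pos: [498.9, 168.3, 280.0]
tcp_rot: [-180.0, 0.0, -176.6]
ft_force: [-1.2, 0.8, -0.8]
finger_gap: 37.7
grip_force: 40.6
time: 38.55
tool_pos: [498.8, 168.3, 278.2]
tcp_rot: [-180.0, -0.0, -176.6]
ft_force: [-0.1, 0.4, -1.4]
finger_gap: 37.9
grip_force: 40.6
```

```bash
python3 -m jog '0 0 .015 0 0 0 1;0 0 0 0 0 0 1';python3 -m jog '0 0 0 0 0 0 .0;0 0 0 0 0 0 -.3;0 0 0 0 0 0 -.3;0 0 0 0 0 0 -.3' ; python3 -m jog '0 0 -.2 0 0 0 -.3;0 0 -.3 0 0 0 -.3;0 0 -.4 0 0 0 -.3;0 0 0 0 0 0 -1'; python3 -m jog '0 -.5 0 0 0 0 -1;0 -.55 0 0 0 0 -1;0 -.6 0 0 0 0 -1;0 -.6 0 0 0 0 -1;0 -.6 0 0 0 0 -1';python3 look.py p7.png 42; python3 need.py 461.7 -155.2 300 188
```

```text
time: 38.8
tool_pos: [499.2, 168.4, 278.1]
tcp_rot: [180.0, 0.1, -176.6]
ft_force: [-3.4, -1.4, 7.6]
finger_gap: 37.9
grip_force: 41.4
time: 39.3
tool_pos: [498.8, 168.3, 276.7]
tcp_rot: [-180.0, -0.0, -176.6]
ft_force: [-0.4, -0.7, 0.5]
finger_gap: 55.6
grip_force: 0.0
time: 39.8
tool_pos: [500.0, 168.6, 371.0]
tcp_rot: [179.9, 0.4, -176.6]
ft_force: [0.6, -0.4, 0.5]
finger_gap: 71.9
grip_force: 0.0
time: 40.42
tool_pos: [515.2, -118.0, 366.0]
tcp_rot: [180.0, -0.0, -176.6]
ft_force: [1.0, -0.4, 0.9]
finger_gap: 85.8
grip_force: 0.0
[345. 193.  56.] fill 0.42 P [ 498.4 -102.4] R 40.6
[589. 244.  81.] fill 0.28 P [525.3  90.7] R 74.3
[217. 346.  86.] fill 0.31 P [ 629.3 -196.4] R 70.2
[306. 359.  68.] fill 0.28 P [ 636.2 -124.1] R 55.3
[ 92. 322.  21.] fill 0.49 P [ 615.3 -299.9] R 18.3
[550. 365.  21.] fill 0.33 P [634.1  83.6] R 20.0
[ 96. 370.  18.] fill 0.46 P [ 661.4 -302.2] R 16.7
turn [-0.004 -0.001 -0.081] shift [ 0.57  -0.232  0.66 ] rows>= 1.4 t 40.5 j [ -19.   -2.   99.   -0.   83. -112.]
```

```bash
python3 - <<'E'
from h import *
a=snap('top')
cv2.imwrite('pics/p8.png',cv2.resize(a['img'][140:330,110:430][:,:,::-1],None,fx=2.5,fy=2.5))
E
```

```text
(no output)
```

View pics/p8.png

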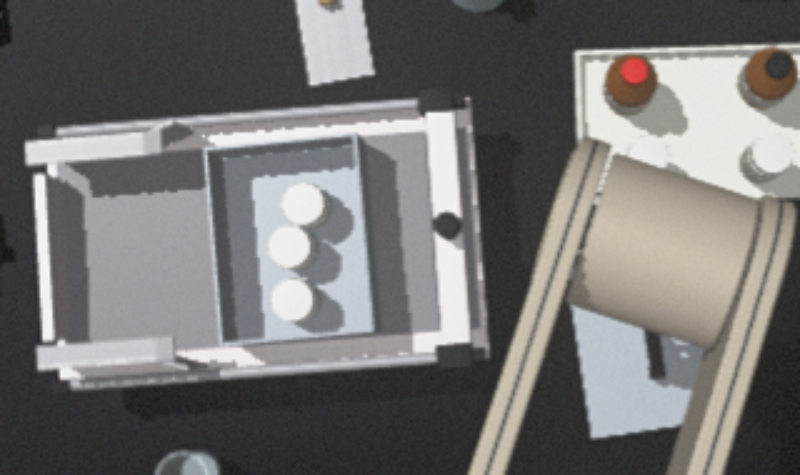

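View pics/p7.png

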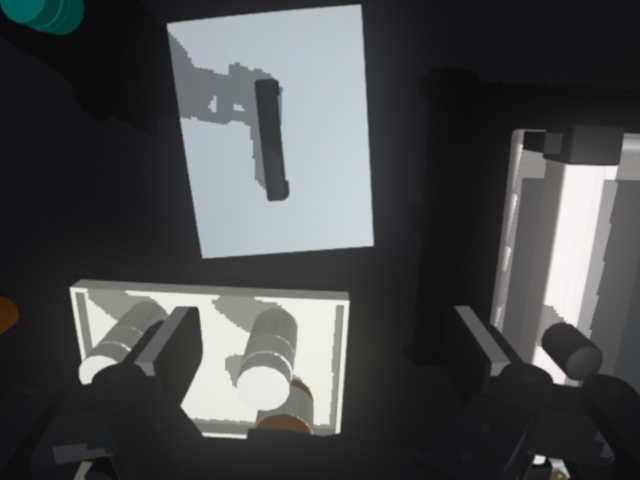

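Three jars stand upright in the box, with their caps in a row. The lid handle runs from (267,80) to (278,199) in the wrist view, and the plate corners are (167,23), (361,5), (373,245) and (202,258).

```bash
python3 - <<'E'
from h import *
s=snap('wrist');a=snap('top')
C=[onz(s,*p,12.7) for p in[(167,23),(361,5),(373,245),(202,258)]]
print(np.round(C,1).tolist(),np.mean(C,0),[np.linalg.norm(C[i]-C[i-1]).round(1) for i in range(4)])
g=lambda d:np.degrees(np.arctan2(d[1],d[0]))
print('yaw',g(C[2]-C[1]),g(C[3]-C[0]),g(C[1]-C[0])-90,g(C[2]-C[3])-90)
H=[onz(s,*p,42.7) for p in[(267,80),(278,199)]];print(np.round(H,1).tolist(),np.mean(H,0),g(H[1]-H[0]))
f=lambda u,v,z:onz(a,u/2.5+110-.3,v/2.5+140-.3,z)
R=[f(*p,149) for p in[(205,150),(358,136),(374,331),(223,343)]]
print('box',np.mean(R,0),[np.linalg.norm(R[i]-R[i-1]).round(1) for i in range(4)],g(R[0]-R[3]),g(R[1]-R[2]))
E
python3 need.py 461.7 -155.2 300 188
```

```text
[[383.3, -242.0, 12.7], [365.8, -101.5, 12.7], [544.8, -78.5, 12.7], [563.6, -218.9, 12.7]] [ 464.37539257 -160.20736912   12.7       ] [np.float64(181.9), np.float64(141.5), np.float64(180.6), np.float64(141.7)]
yaw 7.34457110972993 7.299568563799673 7.101904333818126 7.630647157421137
[[423.5, -163.3, 42.7], [504.6, -153.8, 42.7]] [ 464.03619513 -158.55133794   42.7       ] 6.75032604211826
box [550.65049791 168.78463385 149.        ] [np.float64(170.9), np.float64(136.1), np.float64(171.9), np.float64(133.1)] 5.329174327017388 4.30484803993756
turn [ 0.001 -0.001 -0.08 ] shift [ 0.583 -0.301  0.658] rows>= 1.5 t 40.6 j [ -18.   -2.   99.    0.   83. -112.]
```

```bash
python3 -m jog '.15 -.1 .1 0 0 -.07 -1;.15 -.1 .1 0 0 0 -1;.15 -.1 .2 0 0 0 -1;.13 0 .25 0 0 0 -1;0 0 0 0 0 0 -1' 60;python3 need.py 463 -157.5 230 187.4
```

```text
time: 41.25
tool_pos: [459.9, -150.9, 299.3]
tcp_rot: [179.8, -0.2, -172.4]
ft_force: [-0.7, 0.3, 1.5]
finger_gap: 85.3
grip_force: 0.0
turn [ 0.003 -0.004  0.004] shift [-0.022 -0.07   0.693] rows>= 1.1 t 41.2 j [ -24.   -6.  110.    0.   76. -122.]
```

```bash
python3 -m jog '-.02 -.05 .3 0 0 0 -1;0 0 .35 0 0 0 -1;0 0 0 0 0 0 -1;0 0 0 0 0 0 -1' 60;python3 need.py 463 -157.5 190 187.4
```

```text
time: 41.75
tool_pos: [464.8, -157.0, 238.5]
tcp_rot: [-180.0, 0.1, -172.4]
ft_force: [-0.7, -0.8, 0.0]
finger_gap: 85.1
grip_force: 0.0
turn [-0.001  0.001  0.004] shift [ 0.019 -0.003  0.485] rows>= 0.8 t 41.8 j [ -25.   -1.  112.    0.   69. -122.]
```

```bash
python3 - <<'E'
from h import *
s=snap('wrist','p9.png');print(proj(s,[(463,-157.5,42.7)]))
E
```

```text
[[321.44702511 280.14514158]]
```

View pics/p9.png

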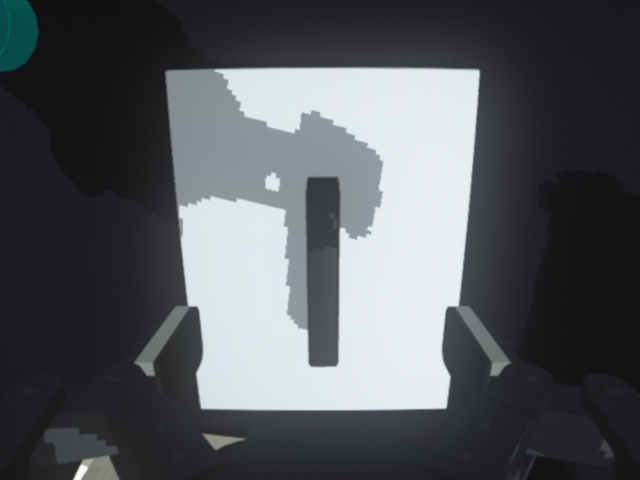

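The handle is centred between the fingers, spanning (323,178) to (323,366) and parallel to the pads.

```bash
python3 - <<'E'
from h import *
s=snap('wrist')
H=[onz(s,*p,42.7) for p in[(323,178),(323,366)]];print(np.round(H,1).tolist(),np.mean(H,0))
C=[onz(s,*p,12.7) for p in[(166,71),(479,68),(447,409),(201,409)]];print(np.mean(C,0),np.round(C,1).tolist())
E
python3 -m jog '0.01 0 .2 0 0 0 -1;0 0 .2 0 0 0 -1;0 0 .08 0 0 0 -1;0 0 0 0 0 0 -1;0 0 0 0 0 0 -1' 60;python3 need.py 463 -157.5 190 187.4
```

```text
[[419.8, -163.0, 42.7], [506.2, -151.4, 42.7]] [ 463.00766809 -157.21853768   42.7       ]
[ 465.64061682 -156.69510782   12.7       ] [[384.9, -239.2, 12.7], [365.0, -99.3, 12.7], [546.9, -73.5, 12.7], [565.8, -214.8, 12.7]]
time: 42.48
tool_pos: [463.4, -157.7, 190.0]
tcp_rot: [-179.9, 0.1, -172.4]
ft_force: [-0.3, 0.5, -0.1]
finger_gap: 85.5
grip_force: 0.0
turn [-0.001  0.001  0.003] shift [ 0.004  0.002 -0.   ] rows>= 0.0 t 42.5 j [ -25.    3.  114.    0.   63. -122.]
```

```bash
python3 -m jog '0 0 0 0 0 0 1;0 0 0 0 0 0 1;0 0 0 0 0 0 1;0 0 0 0 0 0 1;0 0 0 0 0 0 1' 60;python3 -m jog '0 0 0 0 0 0 1;0 0 0 0 0 0 1;0 0 0 0 0 0 1';python3 -m jog '0 0 -.2 0 0 0 1;0 0 -.4 0 0 0 1;0 0 -.5 0 0 0 1;0 0 -.5 0 0 0 1;0 0 -.5 0 0 0 1';python3 -m jog '0 0 0 0 0 .05 1;0 0 0 0 0 0 1'; python3 need.py 551.5 170 400 184.3
```

```text
time: 43.1
tool_pos: [462.9, -157.4, 188.9]
tcp_rot: [-180.0, -0.0, -172.4]
ft_force: [-1.6, 0.8, 3.2]
finger_gap: 13.0
grip_force: 58.4
time: 43.48
tool_pos: [462.9, -157.5, 189.0]
tcp_rot: [-180.0, 0.0, -172.4]
ft_force: [-2.3, 1.2, 5.7]
finger_gap: 13.0
grip_force: 58.6
time: 44.1
tool_pos: [462.5, -157.2, 399.7]
tcp_rot: [180.0, -0.0, -172.4]
ft_force: [1.1, -0.0, -2.9]
finger_gap: 13.2
grip_force: 58.8
time: 44.35
tool_pos: [462.8, -157.4, 398.7]
tcp_rot: [-180.0, 0.0, -175.4]
ft_force: [0.5, 1.0, -2.9]
finger_gap: 13.0
grip_force: 58.8
turn [-0.     0.     0.004] shift [-1.13   3.198 -0.013] rows>= 5.4 t 44.4 j [ -25.  -10.  103.    0.   87. -119.]
```

```bash
python3 -m jog '-.113 .32 0 0 0 0 1;-.113 .32 0 0 0 0 1;-.113 .32 0 0 0 0 1;-.113 .32 0 0 0 0 1;-.113 .32 0 0 0 0 1'>/dev/null; python3 -m jog '-.113 .32 0 0 0 0 1;-.113 .32 0 0 0 0 1;-.113 .32 0 0 0 0 1;-.113 .32 0 0 0 0 1;-.113 .32 0 0 0 0 1'; python3 -m jog '0 0 0 0 0 0 1;0 0 0 0 0 0 1';python3 need.py 551.5 170 350 184.3
```

```text
time: 45.6
tool_pos: [549.8, 171.6, 396.7]
tcp_rot: [-180.0, -0.2, -175.4]
ft_force: [1.4, -0.8, -1.0]
finger_gap: 12.9
grip_force: 58.8
time: 45.85
tool_pos: [549.7, 170.3, 397.2]
tcp_rot: [-180.0, -0.1, -175.4]
ft_force: [-0.3, 0.5, -1.7]
finger_gap: 12.9
grip_force: 58.9
turn [-0.001 -0.002  0.005] shift [-0.018 -0.004  0.472] rows>= 0.8 t 45.9 j [ 12.   4.  90.  -0.  86. -83.]
```

```bash
python3 - <<'E'
from h import *
s=snap('wrist');a=snap('scene')
im=np.hstack([cv2.resize(s['img'],(400,300)),cv2.resize(a['img'][70:270,240:507],(400,300))]);cv2.imwrite('pics/p10.png',im[:,:,::-1])
E
```

```text
(no output)
```

View pics/p10.png

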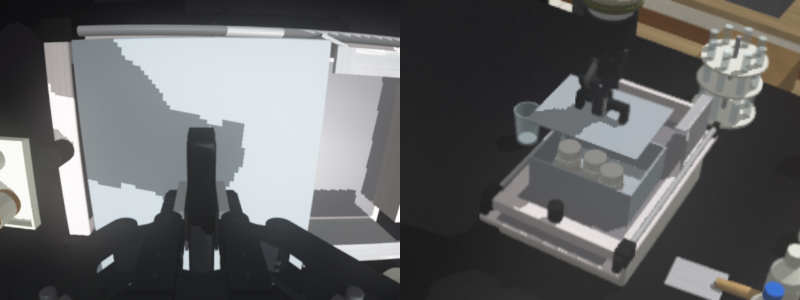

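The wrist view shows the lid held level over the box. The scene view shows the three jars standing below it.

```bash
python3 -m jog '-.015 0 .2 0 0 0 1;0 0 .2 0 0 0 1;0 0 .1 0 0 0 1;0 0 0 0 0 0 1;0 0 0 0 0 0 1';python3 need.py 551.5 170 330 184.3;python3 -m jog '0 0 .04 0 0 0 1;0 0 .04 0 0 0 1;0 0 0 0 0 0 1';python3 -m jog '0 0 .04 0 0 0 1;0 0 0 0 0 0 1'
```

```text
time: 46.58
tool_pos: [551.7, 170.7, 349.3]
tcp_rot: [180.0, 0.0, -175.4]
ft_force: [-0.7, -0.7, -0.7]
finger_gap: 13.0
grip_force: 58.9
turn [0.    0.001 0.004] shift [ 0.003 -0.007  0.193] rows>= 0.3 t 46.6 j [ 12.   6.  93.   0.  81. -82.]
time: 46.95
tool_pos: [551.4, 170.7, 340.3]
tcp_rot: [-180.0, -0.0, -175.4]
ft_force: [0.3, 0.8, -1.5]
finger_gap: 12.8
grip_force: 58.9
time: 47.2
tool_pos: [551.4, 170.7, 336.3]
tcp_rot: [-180.0, -0.0, -175.4]
ft_force: [0.5, -0.7, -2.6]
finger_gap: 13.1
grip_force: 58.9
```

```bash
python3 -m jog '0 0 .04 0 0 0 1;0 0 0 0 0 0 1';python3 -m jog '0 0 .03 0 0 0 1;0 0 0 0 0 0 1';python3 -m jog '0 0 .015 0 0 0 1;0 0 0 0 0 0 1'
```

```text
time: 47.45
tool_pos: [551.4, 170.6, 332.3]
tcp_rot: [-180.0, -0.0, -175.4]
ft_force: [-0.3, 0.5, -1.6]
finger_gap: 13.1
grip_force: 58.9
time: 47.7
tool_pos: [551.5, 170.7, 329.6]
tcp_rot: [-180.0, -0.0, -175.4]
ft_force: [-0.8, 0.1, -1.6]
finger_gap: 13.2
grip_force: 59.0
time: 47.95
tool_pos: [551.6, 170.7, 329.4]
tcp_rot: [-180.0, 0.0, -175.4]
ft_force: [-3.5, -0.4, 5.1]
finger_gap: 13.0
grip_force: 59.8
```

```bash
python3 -m jog '0 0 0 0 0 0 .5;0 0 0 0 0 0 .3;0 0 0 0 0 0 .3;0 0 0 0 0 0 .3' ;python3 need.py 552 170.3 329.5 183.4; python3 - <<'E'
from h import *
a=snap('scene');b=snap('top')
im=np.hstack([cv2.resize(a['img'][110:260,280:480],(400,300),interpolation=2),cv2.resize(b['img'][160:310,110:310],(400,300),interpolation=2)]);cv2.imwrite('pics/p11.png',im[:,:,::-1])
E
```

```text
time: 48.45
tool_pos: [551.5, 170.7, 328.2]
tcp_rot: [-180.0, -0.0, -175.4]
ft_force: [-0.3, -0.1, 0.6]
finger_gap: 29.8
grip_force: 0.0
turn [-0.    -0.     0.019] shift [-0.004 -0.004 -0.013] rows>= 0.1 t 48.5 j [ 12.   7.  94.  -0.  79. -82.]
```

View pics/p11.png

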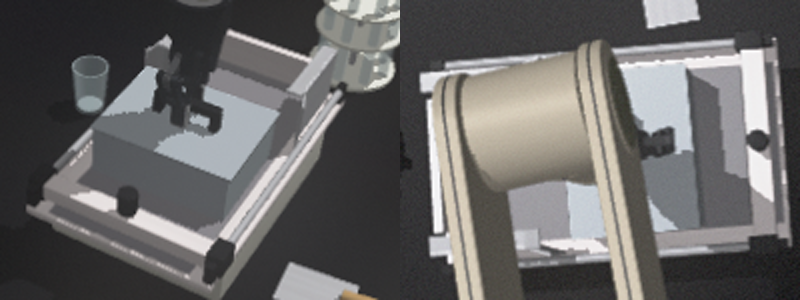

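The lid looks flat on the box, and the clamp bar is untouched. Next: regrip the handle and slide.

```bash
python3 -m jog '0 0 -.013 0 0 0 .3;0 0 0 0 0 0 1;0 0 0 0 0 0 1;0 0 0 0 0 0 1;0 0 0 0 0 0 1' 60;python3 -m jog '0 0 0 0 0 .008 1;0 0 0 0 0 .008 1;0 0 0 0 0 0 1';python3 -m jog '0 .05 0 0 0 0 1;0 .1 0 0 0 0 1;0 .1 0 0 0 0 1;0 .1 0 0 0 0 1;0 0 0 0 0 0 1';python3 need.py 544 322 329.5 183.4
```

```text
time: 49.18
tool_pos: [551.7, 170.7, 329.9]
tcp_rot: [180.0, 0.0, -175.4]
ft_force: [-0.5, 0.7, 2.5]
finger_gap: 12.9
grip_force: 58.9
time: 49.55
tool_pos: [551.7, 170.7, 330.0]
tcp_rot: [180.0, 0.0, -176.4]
ft_force: [0.0, 0.1, 4.9]
finger_gap: 12.7
grip_force: 59.3
time: 50.18
tool_pos: [549.5, 206.0, 329.9]
tcp_rot: [180.0, 0.0, -176.4]
ft_force: [-0.3, 0.6, 5.4]
finger_gap: 13.2
grip_force: 59.2
turn [0.    0.001 0.003] shift [-0.014  1.161  0.004] rows>= 1.9 t 50.2 j [ 16.   8.  93.  -0.  79. -78.]
```

```bash
python3 -m jog '-.004 .1 0 0 0 0 1;-.004 .1 0 0 0 0 1;-.004 .1 0 0 0 0 1;0 .1 0 0 0 0 1;0 0 0 0 0 0 1';python3 -m jog '0 .1 0 0 0 0 1;0 .1 0 0 0 0 1;0 .1 0 0 0 0 1;0 .1 0 0 0 0 1;0 0 0 0 0 0 1';python3 need.py 544 322 329.5 183.4
```

```text
time: 50.8
tool_pos: [548.2, 246.0, 329.9]
tcp_rot: [180.0, 0.0, -176.4]
ft_force: [0.7, 1.1, 4.0]
finger_gap: 13.2
grip_force: 59.2
time: 51.42
tool_pos: [545.7, 286.0, 330.0]
tcp_rot: [180.0, 0.0, -176.4]
ft_force: [0.4, 1.4, 5.0]
finger_gap: 13.3
grip_force: 59.3
turn [0.    0.001 0.003] shift [-0.005  0.361  0.005] rows>= 0.6 t 51.4 j [ 23.  12.  88.  -0.  80. -71.]
```

```bash
python3 -m jog '0 .1 0 0 0 0 1;0 .1 0 0 0 0 1;0 .08 0 0 0 0 1;0 0 0 0 0 0 1';python3 -m jog '0 .03 0 0 0 0 1;0 .03 0 0 0 0 1;0 0 0 0 0 0 1';python3 -m jog '0 .02 0 0 0 0 1;0 0 0 0 0 0 1';python3 -m jog '0 .02 0 0 0 0 1;0 0 0 0 0 0 1'
```

```text
time: 51.92
tool_pos: [543.9, 313.7, 329.9]
tcp_rot: [-180.0, 0.0, -176.4]
ft_force: [0.1, 1.0, 5.0]
finger_gap: 13.2
grip_force: 59.3
time: 52.3
tool_pos: [543.7, 319.0, 330.0]
tcp_rot: [-179.9, 0.0, -176.4]
ft_force: [-0.3, -3.1, 6.3]
finger_gap: 12.8
grip_force: 59.4
time: 52.55
tool_pos: [543.6, 320.8, 329.9]
tcp_rot: [-179.9, 0.0, -176.4]
ft_force: [0.1, -4.0, 6.1]
finger_gap: 13.1
grip_force: 59.4
time: 52.8
tool_pos: [543.5, 322.8, 330.0]
tcp_rot: [-179.9, 0.0, -176.5]
ft_force: [0.3, -5.1, 6.4]
finger_gap: 12.6
grip_force: 59.4
```

```bash
python3 -m jog '0 .02 0 0 0 0 1;0 0 0 0 0 0 1';python3 -m jog '0 .02 0 0 0 0 1;0 0 0 0 0 0 1';python3 - <<'E'
from h import *
a=snap('scene');b=snap('wrist')
im=np.hstack([cv2.resize(a['img'][90:240,280:480],(400,300),interpolation=2),cv2.resize(b['img'],(400,300),interpolation=2)]);cv2.imwrite('pics/p12.png',im[:,:,::-1])
E
```

```text
time: 53.05
tool_pos: [543.4, 323.9, 329.9]
tcp_rot: [-179.8, -0.0, -176.5]
ft_force: [-0.2, -9.0, 8.8]
finger_gap: 13.1
grip_force: 59.8
time: 53.3
tool_pos: [543.6, 324.5, 329.9]
tcp_rot: [-179.6, -0.0, -176.5]
ft_force: [-2.0, -18.6, 11.3]
finger_gap: 12.6
grip_force: 60.2
```

View pics/p12.png

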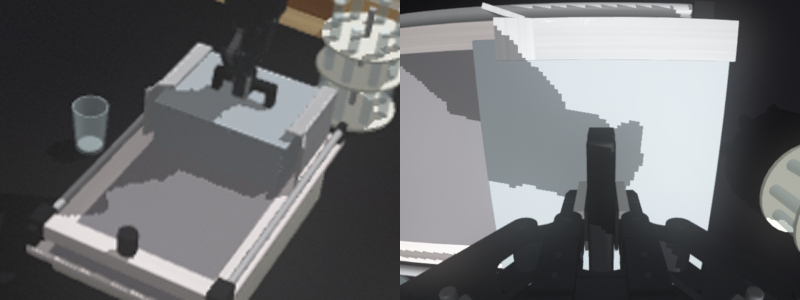

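The box is under both lips with its +y end at the stop, reading an 18 N reaction. I'll release, rise, and check.

```bash
python3 -m jog '0 -.02 0 0 0 0 1;0 0 0 0 0 0 .5;0 0 0 0 0 0 .2;0 0 0 0 0 0 0;0 0 0 0 0 0 0' ;python3 -m jog '0 0 -.2 0 0 0 0;0 0 -.3 0 0 0 0;0 0 -.3 0 0 0 0;0 0 -.2 0 0 0 0;0 0 0 0 0 0 0';python3 -m jog '0 -.5 0 0 0 0 0;0 -.5 0 0 0 0 0;0 -.5 0 0 0 0 0;0 -.5 0 0 0 0 0;0 -.5 0 0 0 0 0';python3 -m jog '0 -.4 0 0 0 0 0;0 -.3 0 0 0 0 0;0 0 0 0 0 0 0'
python3 - <<'E'
from h import *
a=snap('top')
cv2.imwrite('pics/p13.png',cv2.resize(a['img'][170:305,110:310],None,fx=4,fy=4,interpolation=2)[:,:,::-1])
import m0
m0.blobs(a,(282,215,298,245),lambda i,h:i.max(2)<70,147)
w=snap('wrist','w1.png')
E
python3 need.py 560.5 29 420 183.4
```

```text
time: 54.02
tool_pos: [542.9, 325.7, 329.3]
tcp_rot: [-180.0, -0.0, -176.4]
ft_force: [0.5, -0.1, 0.2]
finger_gap: 43.0
grip_force: 0.0
time: 54.65
tool_pos: [543.4, 325.7, 432.6]
tcp_rot: [179.9, 0.2, -176.4]
ft_force: [0.8, 0.9, -0.3]
finger_gap: 42.9
grip_force: 0.0
time: 55.28
tool_pos: [558.3, 74.4, 427.9]
tcp_rot: [180.0, -0.1, -176.4]
ft_force: [-0.0, -0.6, -0.5]
finger_gap: 43.0
grip_force: 0.0
time: 55.65
tool_pos: [562.9, 4.2, 427.9]
tcp_rot: [-180.0, -0.1, -176.6]
ft_force: [-0.5, 0.1, -0.4]
finger_gap: 42.8
grip_force: 0.0
turn [ 0.001 -0.002  0.003] shift [0.01  0.229 0.084] rows>= 0.4 t 55.8 j [ -5.   1.  89.   0.  90. -98.]
```

View pics/p13.png

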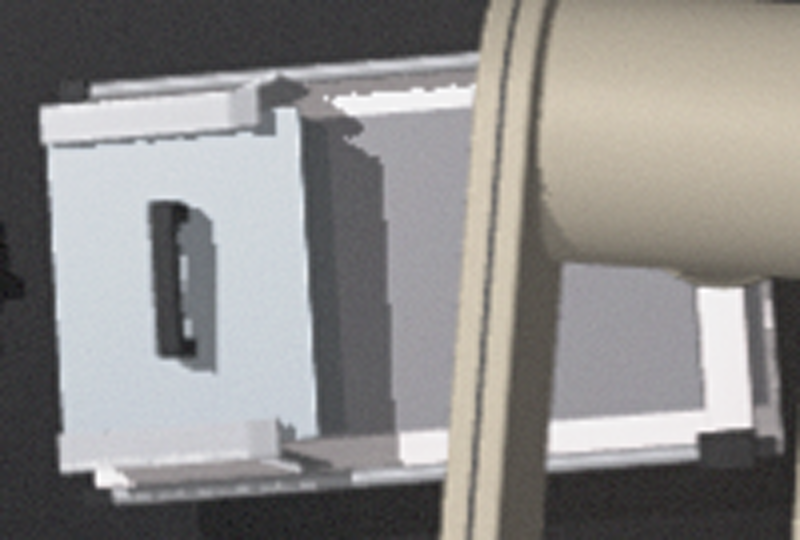

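The closed box lies under both lips. The lid's loading-side edge runs from (301,108) to (317,436), and its far edge from (48,145) to (66,432), covering the stop.

```bash
python3 - <<'E'
from h import *
import pickle
a=pickle.load(open('s0.pkl','rb'))[0]
f=lambda u,v,z:onz(a,u/4+110-.375,v/4+170-.375,z)
yh=np.array([-.0593,.998,0]);S=(f(71,158,130)+f(88,424,130))/2
R=[f(301,108,153),f(317,436,153)];L=[f(48,145,153),f(66,432,153)]
g=lambda d:np.degrees(np.arctan2(d[1],d[0]))
print('stop',S,'right edge',[(p-S)@yh for p in R],g(R[0]-R[1]),'left',[(p-S)@yh for p in L],g(L[0]-L[1]))
w=snap('wrist')
K0=proj(w,[(561,29.5,147)]);print(K0)
im=w['img'];m=(im.max(2)<60).astype(np.uint8)
n,l,st,ce=cv2.connectedComponentsWithStats(m)
for i in range(1,n):
    if 150<st[i,4]<8000: print(st[i],ce[i].round(1),onz(w,*ce[i],147).round(1))
E
```

```text
stop [539.95405385 389.86489655 130.        ] right edge [np.float64(-137.3376980880621), np.float64(-135.55326232264713)] 2.8335703674354646 left [np.float64(5.198445990575094), np.float64(3.4396467728955)] 4.034743102910254
[[358.52426492 230.78310947]]
```

View pics/w1.png

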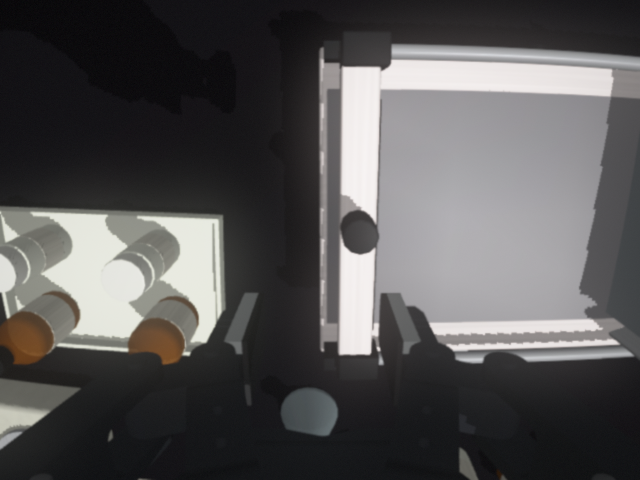

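The wrist view shows the knob at (360,233), within about 1 mm of the projection. The tray bottles are undisturbed. I'll turn the hand 90° so the pads pinch the knob across the platform and no finger gets between the bar and the box.

```bash
python3 -m jog '0 0 0 0 0 .167 -1;0 0 0 0 0 .167 -1;0 0 0 0 0 .167 -1;0 0 0 0 0 .167 -1;0 0 0 0 0 .167 -1' 40 >/dev/null; python3 -m jog '0 0 0 0 0 .167 -1;0 0 0 0 0 .167 -1;0 0 0 0 0 .167 -1;0 0 0 0 0 .167 -1;0 0 0 0 0 0 -1'; python3 need.py 561 29.5 340 93.4
```

```text
time: 57.05
tool_pos: [563.0, 7.3, 429.3]
tcp_rot: [-180.0, -0.0, 93.6]
ft_force: [0.7, -0.6, -0.8]
finger_gap: 85.6
grip_force: 0.0
turn [-0.    -0.     0.003] shift [ 0.223 -0.007  0.893] rows>= 1.5 t 57.0 j [-4.  1. 89.  0. 90. -8.]
```

```bash
python3 -m jog '.11 0 .2 0 0 0 -1;.113 -.007 .2 0 0 0 -1;0 0 .2 0 0 0 -1;0 0 .2 0 0 0 -1;0 0 .09 0 0 0 -1'; python3 -m jog '0 0 0 0 0 0 -1;0 0 0 0 0 0 -1'; python3 need.py 561 29.5 291 93.4; python3 - <<'E'
from h import *
w=snap('wrist');u,v=proj(w,[(561,29.5,147)])[0];print(u,v)
im=w['img'];x0,y0=int(u)-60,int(v)-60
m=(im[y0:y0+120,x0:x0+120].max(2)<75).astype(np.uint8);n,l,st,ce=cv2.connectedComponentsWithStats(m)
for i in range(1,n):
    if st[i,4]>150: print(st[i],ce[i]+[x0,y0])
E
```

```text
time: 57.68
tool_pos: [560.5, 28.1, 338.2]
tcp_rot: [-179.8, -0.0, 93.4]
ft_force: [-0.2, -0.2, 0.4]
finger_gap: 85.8
grip_force: 0.0
time: 57.92
tool_pos: [561.4, 28.1, 341.5]
tcp_rot: [179.9, 0.0, 93.4]
ft_force: [0.2, 0.4, -0.2]
finger_gap: 85.3
grip_force: 0.0
turn [0.001 0.    0.   ] shift [ 0.015 -0.003  0.505] rows>= 0.8 t 57.9 j [-2.  4. 96. -0. 80. -6.]
316.94258477643757 286.8718034193333
[  0   0 120   6 720] [315.5 228.5]
[   0   17  120  103 9074] [317.34119462 305.60017633]
```

```bash
python3 -m jog '.015 0 .2 0 0 0 -1;0 0 .2 0 0 0 -1;0 0 .1 0 0 0 -1;0 0 0 0 0 0 -1;0 0 0 0 0 0 -1'; python3 -m jog '0 0 0 0 0 0 1;0 0 0 0 0 0 1;0 0 0 0 0 0 1;0 0 0 0 0 0 1;0 0 0 0 0 0 1' 40; python3 need.py 549 238 291 93.4
```

```text
time: 58.6
tool_pos: [561.2, 29.8, 290.9]
tcp_rot: [180.0, 0.0, 93.4]
ft_force: [0.5, -1.1, -0.3]
finger_gap: 85.4
grip_force: 0.0
time: 59.22
tool_pos: [562.3, 29.9, 291.4]
tcp_rot: [179.7, 0.0, 93.4]
ft_force: [11.0, 0.6, -4.5]
finger_gap: 22.2
grip_force: 42.6
turn [0.005 0.    0.   ] shift [ 2.086 -0.009  0.004] rows>= 3.3 t 59.2 j [-2.  6. 99.  0. 75. -6.]
```

```bash
python3 -m jog '0 .01 0 0 0 0 1;.1 0 0 0 0 0 1;.2 0 0 0 0 0 1;.2 0 0 0 0 0 1;0 0 0 0 0 0 1';python3 -m jog '.25 0 0 0 0 0 1;.25 0 0 0 0 0 1;.25 0 0 0 0 0 1;.25 0 0 0 0 0 1;0 0 0 0 0 0 1'; python3 need.py 549 238 291 93.4
```

```text
time: 59.85
tool_pos: [559.5, 81.2, 291.4]
tcp_rot: [179.9, -0.1, 93.5]
ft_force: [3.9, 3.7, 1.3]
finger_gap: 22.6
grip_force: 43.0
time: 60.48
tool_pos: [553.3, 181.4, 291.4]
tcp_rot: [179.9, -0.1, 93.5]
ft_force: [3.8, 3.6, 1.7]
finger_gap: 22.6
grip_force: 43.1
turn [ 0.002 -0.001  0.002] shift [ 0.567 -0.01   0.004] rows>= 0.9 t 60.5 j [13.  9. 95.  0. 75. 10.]
```

```bash
python3 -m jog '.15 0 0 0 0 0 1;.15 0 0 0 0 0 1;.1 0 0 0 0 0 1;.05 0 0 0 0 0 1;0 0 0 0 0 0 1';python3 -m jog '.04 0 0 0 0 0 1;.03 0 0 0 0 0 1;0 0 0 0 0 0 1';python3 -m jog '.03 0 0 0 0 0 1;0 0 0 0 0 0 1'; python3 need.py 549 238 291 93.4
```

```text
time: 61.1
tool_pos: [550.7, 225.6, 291.4]
tcp_rot: [179.9, -0.1, 93.4]
ft_force: [3.2, 1.1, 4.3]
finger_gap: 22.6
grip_force: 43.3
time: 61.48
tool_pos: [550.3, 232.1, 291.4]
tcp_rot: [179.9, -0.0, 93.4]
ft_force: [3.5, -1.3, 6.3]
finger_gap: 22.8
grip_force: 43.5
time: 61.72
tool_pos: [550.1, 235.0, 291.4]
tcp_rot: [179.9, -0.0, 93.4]
ft_force: [3.2, -0.4, 5.9]
finger_gap: 22.8
grip_force: 43.5
turn [ 0.002 -0.     0.   ] shift [ 0.03  -0.009  0.004] rows>= 0.1 t 61.7 j [18. 12. 93. -0. 76. 15.]
```

```bash
python3 -m jog '.03 0 0 0 0 0 1;0 0 0 0 0 0 1';python3 -m jog '.02 0 0 0 0 0 1;0 0 0 0 0 0 1';python3 -m jog '.02 0 0 0 0 0 1;0 0 0 0 0 0 1';python3 -m jog '.02 0 0 0 0 0 1;0 0 0 0 0 0 1'
```

```text
time: 61.98
tool_pos: [549.9, 238.0, 291.4]
tcp_rot: [179.9, -0.0, 93.4]
ft_force: [2.9, -0.9, 4.8]
finger_gap: 22.8
grip_force: 43.5
time: 62.22
tool_pos: [549.9, 239.5, 291.4]
tcp_rot: [179.9, 0.0, 93.4]
ft_force: [3.2, -3.4, 6.5]
finger_gap: 22.7
grip_force: 43.6
time: 62.48
tool_pos: [549.9, 240.0, 291.4]
tcp_rot: [180.0, 0.2, 93.4]
ft_force: [2.8, -13.5, 9.0]
finger_gap: 22.9
grip_force: 43.8
time: 62.72
tool_pos: [550.0, 240.6, 291.4]
tcp_rot: [180.0, 0.4, 93.3]
ft_force: [0.9, -22.9, 12.7]
finger_gap: 22.7
grip_force: 44.1
```

```bash
python3 -m jog '0 0 0 0 0 0 .3;0 0 0 0 0 0 .1;0 0 0 0 0 0 -.1;0 0 0 0 0 0 -.1' ;python3 -m jog '0 0 -.2 0 0 0 -.1;0 0 -.4 0 0 0 -.1;0 0 -.5 0 0 0 -.1;0 0 -.3 0 0 0 -.1;0 0 0 0 0 0 -.1';python3 -m jog '-.5 0 0 0 0 0 -.1;-.55 0 0 0 0 0 -.1;-.55 0 0 0 0 0 -.1;-.55 0 0 0 0 0 -.1;-.5 0 0 0 0 0 -.1' >/dev/null;python3 -m jog '-.5 0 0 0 0 0 -.1;-.5 0 0 0 0 0 -.1;-.5 0 0 0 0 0 -.1;-.5 0 0 0 0 0 -.1;0 0 0 0 0 0 -.1'
python3 - <<'E'
from h import *
import m0
a=snap('top','f_top.png');snap('scene','f_scene.png')
yh=np.array([-.0593,.998]);S=np.array([539.95,389.86])
print('knob');m0.blobs(a,(170,200,260,260),lambda i,h:i.max(2)<70,147,20)
print('stop to expected knob',S-150*yh)
print('tall in tray');m0.blobs(a,(345,185,440,222),lambda i,h:i.min(2)>225,92,30)
# row profile across lid edge and clamp bar, at two lateral positions
g=cv2.cvtColor(a['img'],cv2.COLOR_RGB2GRAY)
for v in(212,258): print(v,g[v,170:220].tolist())
E
```

```text
time: 63.22
tool_pos: [549.0, 242.2, 289.3]
tcp_rot: [-179.9, 0.2, 93.4]
ft_force: [1.8, -10.2, -0.1]
finger_gap: 47.2
grip_force: 5.3
time: 63.85
tool_pos: [549.4, 244.3, 433.6]
tcp_rot: [179.8, -0.1, 93.4]
ft_force: [0.9, 0.3, 0.1]
finger_gap: 47.1
grip_force: 0.0
time: 65.1
tool_pos: [576.3, -223.5, 427.7]
tcp_rot: [-179.8, -0.1, 93.2]
ft_force: [-0.6, 0.8, 1.2]
finger_gap: 46.9
grip_force: 0.0
knob
(170, 200, 260, 260) area 27 px [198. 238.] bbox [194, 234, 7, 8] P [546.2 230.3] rect [[540.0, 239.0], [556.0, 232.0], [552.0, 222.0], [536.0, 230.0]]
stop to expected knob [548.845 240.16 ]
tall in tray
(345, 185, 440, 222) area 1048 px [365.3 200.9] bbox [345, 185, 52, 36] P [ 629.2 -142.4] rect [[667.0, -96.0], [665.0, -214.0], [584.0, -212.0], [586.0, -95.0]]
212 [217, 215, 214, 212, 214, 213, 215, 215, 214, 215, 214, 216, 215, 216, 214, 129, 83, 79, 79, 96, 148, 151, 151, 151, 147, 148, 169, 244, 243, 242, 195, 108, 94, 96, 91, 92, 93, 94, 113, 162, 165, 165, 163, 163, 166, 163, 162, 162, 165, 163]
258 [206, 209, 206, 207, 212, 210, 209, 209, 209, 207, 210, 209, 208, 209, 210, 207, 212, 206, 110, 81, 78, 77, 103, 151, 152, 152, 155, 155, 149, 181, 243, 242, 240, 191, 105, 95, 96, 92, 100, 95, 93, 113, 159, 160, 160, 155, 159, 156, 159, 154]
```

```bash
python3 - <<'E'
from h import *
import pickle
a=snap('top');g=a['img'];print(sense()['ft_force'])
yh=np.array([-.0593,.998]);S=np.array([539.95,389.86])
d=lambda u,v,z:round(float((onz(a,u,v,z)[:2]-S)@yh),1)
print('lid edge',d(184.6,212,153),d(187.7,258,153),'bar front',d(189.1,212,115),d(192,258,115),'bar back',d(200.3,212,115),d(203.3,258,115))
a0=pickle.load(open('s0.pkl','rb'))[0]
cv2.imwrite('pics/f_crop.png',cv2.resize(g[185:300,110:270],None,fx=5,fy=5,interpolation=2)[:,:,::-1])
E
```

```text
[0.82177629 0.02790716 0.10477866]
lid edge -134.8 -135.7 bar front -135.4 -135.9 bar back -161.0 -161.5
```

```bash
python3 - <<'E'
from h import *
a=cv2.imread('pics/f_top.png');h=cv2.cvtColor(a,cv2.COLOR_BGR2GRAY)
for v in range(229,247): print(v,h[v,180:212].tolist())
E
```

```text
229 [211, 209, 210, 212, 215, 212, 143, 89, 79, 83, 91, 151, 152, 153, 153, 152, 150, 178, 242, 242, 241, 212, 108, 92, 97, 97, 96, 94, 96, 117, 162, 165]
230 [213, 211, 211, 212, 213, 213, 159, 88, 80, 80, 82, 149, 153, 152, 153, 148, 150, 180, 243, 242, 241, 224, 114, 89, 96, 98, 99, 94, 94, 116, 158, 162]
231 [212, 212, 214, 210, 212, 212, 167, 92, 78, 80, 80, 145, 149, 148, 149, 149, 148, 176, 246, 243, 242, 229, 115, 96, 96, 97, 97, 95, 97, 114, 160, 166]
232 [212, 209, 212, 212, 211, 215, 194, 99, 79, 81, 80, 102, 87, 86, 80, 84, 90, 154, 244, 245, 244, 235, 118, 94, 93, 95, 96, 98, 95, 115, 161, 161]
233 [212, 213, 213, 211, 214, 213, 202, 100, 79, 82, 77, 85, 79, 76, 74, 74, 69, 70, 117, 185, 243, 238, 123, 96, 97, 96, 99, 98, 94, 116, 161, 162]
234 [212, 212, 211, 212, 212, 214, 209, 104, 76, 73, 83, 83, 79, 83, 76, 73, 70, 67, 48, 74, 130, 154, 108, 96, 94, 97, 98, 97, 94, 112, 157, 160]
235 [210, 210, 211, 211, 213, 213, 212, 104, 77, 83, 80, 81, 80, 78, 78, 72, 73, 69, 56, 49, 61, 100, 108, 101, 93, 93, 95, 97, 95, 114, 159, 163]
236 [210, 213, 209, 211, 213, 213, 220, 10
[... 893 characters left out ...]
122, 94, 89, 76, 70, 82, 102, 119, 156, 156, 139, 100, 100, 95, 95, 96, 96, 95, 93, 94]
243 [210, 212, 207, 212, 212, 213, 211, 112, 79, 80, 77, 95, 152, 151, 153, 152, 133, 153, 156, 156, 160, 155, 140, 102, 94, 97, 95, 97, 96, 97, 93, 101]
244 [210, 212, 211, 209, 206, 211, 212, 126, 84, 80, 79, 98, 151, 158, 150, 157, 153, 155, 156, 154, 158, 155, 142, 101, 97, 99, 99, 97, 95, 94, 95, 99]
245 [210, 207, 208, 208, 211, 212, 211, 148, 87, 78, 76, 96, 150, 152, 155, 155, 153, 154, 161, 181, 177, 159, 146, 98, 98, 98, 100, 99, 98, 95, 95, 97]
246 [210, 210, 208, 210, 209, 212, 210, 155, 88, 79, 79, 83, 152, 151, 149, 154, 154, 151, 179, 243, 240, 192, 160, 102, 95, 93, 97, 98, 95, 98, 96, 97]
```

```bash
python3 - <<'E'
from h import *
a=snap('top');b=snap('scene')
ga=cv2.cvtColor(a['img'],cv2.COLOR_RGB2GRAY).astype(float);gb=cv2.cvtColor(b['img'],cv2.COLOR_RGB2GRAY).astype(float)
bil=lambda g,u,v:cv2.remap(g.astype(np.float32),np.float32([[u]]),np.float32([[v]]),1)[0,0]
def edge(g,p,d,L=6):   # strongest step along direction d round p
    t=np.arange(-L,L+.01,.25);s=np.array([bil(g,*(p+d*x)) for x in t]);k=np.gradient(cv2.GaussianBlur(s[:,None],(1,5),0).ravel());i=np.argmax(abs(k));return p+d*t[i],k[i]
yh=np.array([-.0593,.998,0]);xh=np.array([.998,.0593,0]);S=np.array([539.95,389.86,0])
for name,off in(('near',-137),('far',4)):
  for lx in(-60,-30,0,30,60):
    P=S+yh*off+xh*lx+[0,0,153]
    pa=proj(a,P)[0];da=proj(a,P+yh*10)[0]-pa;da/=np.linalg.norm(da);ea,ka=edge(ga,pa,da,4)
    # slide along ray in z, follow in scene: triangulate with edge found in scene along image of yh
    Q=onz(a,*ea,153);pb=proj(b,Q)[0];db=proj(b,Q+[0,0,10])[0]-pb;sc=np.linalg.norm(db)/10;db/=np.linalg.norm(db)
    eb,kb=edge(gb,pb,db,5)
    print(name,lx,'top y-off',round(float((Q-S)@yh),1),'k',round(ka),'scene dz(mm)',round(float((eb-pb)@db/sc),1),'k',round(kb))
E
```

```text
near -60 top y-off -136.4 k 22 scene dz(mm) -0.8 k 17
near -30 top y-off -136.4 k 24 scene dz(mm) -0.8 k 17
near 0 top y-off -135.8 k 27 scene dz(mm) -1.5 k 16
near 30 top y-off -135.3 k 26 scene dz(mm) -1.5 k 16
near 60 top y-off -134.7 k 23 scene dz(mm) -1.5 k 14
far -60 top y-off 6.2 k -21 scene dz(mm) -1.6 k -18
far -30 top y-off 4.6 k -19 scene dz(mm) 0.0 k -16
far 0 top y-off 5.1 k -26 scene dz(mm) -1.6 k -18
far 30 top y-off 5.7 k -29 scene dz(mm) -1.5 k -17
far 60 top y-off 6.3 k -22 scene dz(mm) -1.5 k -19
```

Lid edges agree within about 1.6 mm of z = 153 on both the near and far sides, so the lid is flat. The bar's face is at −135.7 mm from the stop against the box wall at −136 mm, so it touches.

```bash
python3 -c "
from bench import *
print(hand_in())"
```

```text
the job is handed in; nothing more can be done
None
```

I handed the job in: both tall bottles are in the tray, three jars are in the box, the lid is flat, the box is home at the stop and the clamp bar touches it, though I viewed 15 pictures, one over the limit of 14.

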